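# Weigh a batch of sample vials on the beam balance

### The arm

A 7-joint arm with a two-finger parallel gripper is mounted at the origin on the work surface. World frame = base frame: x ahead of the robot, y to its left, z up, the work surface at z = 0. Lengths are in m, angles in rad, forces in N, time in s.
With the tool pointing down it reaches from about 0.4 to 0.875 m from the base axis. Payload 19.3 kg.
Tool frame: the origin (TCP) lies between the finger pads; the fingertips stand 17 mm ahead of it and the grasp point (between the pads) lies 2 mm behind it (robot.tip_reach is the distance from the TCP to the fingertips, in m); z points along the fingers, y is the line along which they close (so a half turn about z gives the same grasp; the last joint's range is limited). The gripper opens to 85 mm and grips with 20 to 120 N. Pads are 22 mm wide; open, the fingers measure 114 mm over their backs; the gripper's body (76 mm by 85 mm) begins 54 mm behind the grasp point. The pads swing forward as they close: fully open they stand 13 mm farther back than shut.
Start: joints at [-0.07, 0.521, -0.036, 1.599, 0.021, 1.021, -0.113], TCP at [0.625, -0, 0.248] pointing down, gripper open.
Joint ranges: [-2.91, 2.91], [-0.3, 2.13], [-1.5, 1.42], [0.17, 2.43], [-1.26, 4.41], [0.16, 1.93], [-2.52, 2.52]. Speed limits (rad/s): [1.89, 1.89, 2.39, 2.39, 3.01, 3.01, 3.01].

### API

Orientations are given as a unit quaternion [x, y, z, w].
In Python, from station import robot, optics gives the robot as it stands.
- The arm moves only by the tool step_arm, never from a script. Its argument "moves" is a list of rows, each an object of numbers: "dx", "dy", "dz": the shift along the tool's x, y, z in mm; "rx", "ry", "rz": the turn, a rotation vector about the tool's x, y, z in rad. In form: [{"dx": .., "dy": .., "dz": .., "rx": .., "ry": .., "rz": ..}, ...]. A call has 1 to 12 rows; each row shifts and turns the commanded pose from where the row before left it, along the tool's axes as they then stand; what a row does not reach is not made up. A row lasts 1/12 s, in which the tool goes at most 41.7 mm and 7.16 degrees, less where a joint would pass 70% of its speed; a pose out of reach is approached as far as the arm can. A call is refused whole if a number of a shift passes 41.7 or a number of a turn 0.125, either way. A call with a gripper value outside its range is refused whole. "fingers" is the finger opening in mm, from 0 to 85.4, set as the call begins (left out, the last holds). The fingers move at their own pace and stop on an object; the grip force is fixed at half the most. Time passes only in rows, so rows that do not move let the fingers close. It gives the time, the measured TCP pose, the force, the opening and the grip force at its end, in the units of the state.
- robot.sense(): the state, without advancing time (a new reading comes with each control period).
- optics.read_camera(name): name is "scene" or "side" or "wrist"; returns a dict with "frame" (420x560x3 uint8, blue, green, red), "fovy" (degrees; the focal length in pixels is half the picture's height over the tangent of half this angle, whatever the lens; pixels are square), "cx", "cy" (the principal point, pixels), "dist_coeffs" ([k1, k2, p1, p2, k3] as OpenCV has them; the pictures are not rectified), "eye" and "attitude" of the camera in the world. Camera axes: x right, y down, z forward; pixel columns grow to the right and rows downward; lengths in m; the calibration is good to about 2 mm. A picture is of the moment at which its call begins. There is no depth.
- robot.close_job(): hands the job in; it is judged then, once.
The state is a dict: "t": time; "q": joint angles; "joint_vel": joint speeds; "joint_efforts": joint torques, N m; "ee_pos": TCP position; "tcp_rot": TCP orientation; "ft_force": force on the tool from outside, world axes, zero at the start; "ft_torque": the same for the moment, N m; "grip_width": finger opening in m; "finger_force": force on a finger pad.
Only numpy, scipy, OpenCV 4.12 (cv2) and the standard library are available. Lean on these libraries where they do the work, as an engineer would, in place of code of your own. Each camera call takes 0.05 s, during which the arm holds its last target. There are 200 camera calls.

### The job

Weigh the batch. With the balance beam still locked, slide the brass poise home towards the pivot, take the blue-capped vial out of the hanging trough and stand it on the bench, and stand every white-capped vial upright in the trough. Then slide the orange beam lock fully out to its green mark and slide the poise along the beam until the freed beam comes to rest level by itself, leaving the beaker and the well plate undisturbed.

Things in the scene. Friction and masses are not known exactly. Their poses are not given: they have to be found in the camera images.
- balance: beam balance, fixed. Origin on the bench under the pivot (110 mm up, along x); y along the beam (+y to the trough), lock slides out along +x. Base 15 mm thick, x -70 to 190, y -115 to 55 mm; post at x -48 to -24 mm, 120 mm high. Beam 12 mm wide, 16 high, from y -264 to a cross bar at y 75 mm (202 mm along x); from it two prongs at x +-97 mm run to y 165 mm and carry the trough.
- beam (a joint): tilt of the beam about its pivot, rad: 0 level, positive with the poise end low and the trough end high; stops at -0.10 and +0.10. While locked it cannot move beyond about 0.02. Free, it settles in about 2 s; between its stops the tilt grows by about 0.0073 rad per mm that the poise stands farther out (away from the pivot) than the balance place.
- beam_end (a point): centre of the free (poise side) end of the beam, on its centre line, 264 mm from the pivot.
- trough_in (a point): steel trough hung on two pins between the prongs at balance y 150 mm, always hanging level; the point is the centre of its inner floor, 60 mm above the bench with the beam level. x along the trough, z up. Inside 170 mm long (along x) and 38 mm wide (along y); side walls 22 mm high, end plates rise 56 mm above the floor. Open above; holds five vials in one row.
- poise (a joint): distance of the poise from its home near the pivot, m: 0 at home (35 mm from the pivot), growing outward to its stop at 0.17. It stays where it is left (friction 1 N). It weighs 300 g; with the poise at home the empty beam is level, and each vial needs about 22 mm more (18 to 28 mm, as vials differ).
- poise_knob (a point): black upright grip knob on top of the brass poise, a cylinder 18 mm across and 38 mm tall; the point is on its axis 14 mm below its top (its foot, the brass block 34 x 36 mm, is 24 mm below the point). z up from the beam, y along the beam towards the pivot. The knob leans and rises and falls with the beam.
- lock (a joint): travel of the orange beam lock, m: 0 locked (its fork holds the beam's tail), 0.05 fully out at the green mark (beam free). Stays where it is left (friction 1.5 N). Slides along the balance's +x.
- lock_knob (a point): upright orange knob of the beam lock, a cylinder 20 mm across, its top 95 mm above the bench, standing 95 mm from the pivot along balance x when locked; the point is on its axis 15 mm below its top.
- vial1_center (a point): squat amber glass sample vial, heavy at its foot, with a WHITE screw cap, a cylinder 28 mm across and 42 mm tall, about 36 to 56 g (each differs); the point is its centre, 21 mm above its foot, z up its axis. May be absent.
- vial2_center (a point): squat amber glass sample vial, heavy at its foot, with a WHITE screw cap, a cylinder 28 mm across and 42 mm tall, about 36 to 56 g (each differs); the point is its centre, 21 mm above its foot, z up its axis. May be absent.
- vial3_center (a point): squat amber glass sample vial, heavy at its foot, with a WHITE screw cap, a cylinder 28 mm across and 42 mm tall, about 36 to 56 g (each differs); the point is its centre, 21 mm above its foot, z up its axis. May be absent.
- vial4_center (a point): squat amber glass sample vial, heavy at its foot, with a WHITE screw cap, a cylinder 28 mm across and 42 mm tall, about 36 to 56 g (each differs); the point is its centre, 21 mm above its foot, z up its axis. May be absent.
- vial5_center (a point): squat amber glass sample vial, heavy at its foot, with a WHITE screw cap, a cylinder 28 mm across and 42 mm tall, about 36 to 56 g (each differs); the point is its centre, 21 mm above its foot, z up its axis. May be absent.
- blue_vial_center (a point): squat amber glass vial with a BLUE screw cap, the same size; not part of the batch, left in the trough from an earlier check. The point is its centre, 21 mm above its foot.
- beaker: empty glass beaker 68 mm across and 75 mm tall, bystander; origin under its centre.
- well_plate: white 96-well plate 127 x 85 x 14 mm, bystander; origin under its centre.

How it is judged:
By the outcome, as a careful person would: the job done as asked, in the order asked, and still so for the second after the job is handed in, with the robot touching nothing.
Of vial1, vial2, vial3, vial4, vial5 only 3 to 5 are there at a start; the rules pass over those that are not, and their reading is None.
At some moment in a run one of vial1, vial2, vial3, vial4, vial5 may be knocked a few centimetres aside while the robot is not near it.
It also fails if it takes over 210 s, if anything falls off the work surface, if the arm or the gripper's body presses on something with over 40 N, if the wrist force passes 120 N, or if a joint passes its speed limit or range.

## Working session

There is one attempt and no reset: what is moved stays moved. The work goes in short steps, Python scripts to look and compute and a tool call to move; the robot and the scene stay as the last step left them, time stands still between calls to the robot, and variables do not carry over. Pictures are saved under pics/ and viewed, at most 14 in all, crops included, and the job is handed in when it is done.

Besides the shell and the picture viewer there is one more tool, called after "Emit:" as name([rows], argument=value, ...), one row to a line, values as JSON. step_arm: Moves the arm, as the interface text tells. Its arguments: {"type":"object","properties":{"moves":{"type":"array","items":{"type":"object","properties":{"dx":{"type":"number"},"dy":{"type":"number"},"dz":{"type":"number"},"rx":{"type":"number"},"ry":{"type":"number"},"rz":{"type":"number"}}}},"fingers":{"type":"number"}},"required":["moves"]}

```bash
ls; mkdir -p pics; python3 - <<'E'
from station import robot, optics
import cv2
s=robot.sense();print(s['t'],s['ee_pos'],s['tcp_rot'])
for n in ['scene','side']:
    c=optics.read_camera(n);cv2.imwrite(f'pics/{n}0.png',c['frame']);print(n,{k:v for k,v in c.items() if k!='frame'})
E
```

```text
pics
0.0 [ 6.24671771e-01 -4.69017471e-05  2.47710848e-01] [ 7.07124734e-01  7.07088589e-01 -4.41659941e-04 -3.78177796e-04]
scene {'fovy': 55.59841631761042, 'cx': 280.3726427591264, 'cy': 206.58827737190785, 'dist_coeffs': array([0.02033635, 0.        , 0.        , 0.        , 0.        ]), 'eye': array([1.20194466, 0.28403467, 0.68955661]), 'attitude': array([ 0.48064112,  0.76296664, -0.36171452, -0.23670369])}
side {'fovy': 50.240782384703365, 'cx': 279.2044844653928, 'cy': 211.77220811049386, 'dist_coeffs': array([-0.05573789,  0.        ,  0.        ,  0.        ,  0.        ]), 'eye': array([ 0.12948221, -0.72320096,  1.13089457]), 'attitude': array([ 0.91013445, -0.24192279,  0.08126033, -0.32638229])}
```

View pics/scene0.png

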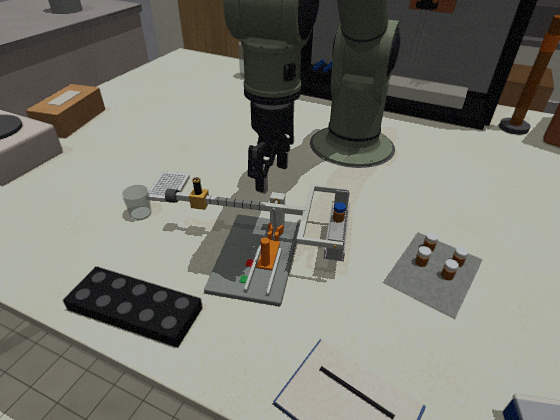

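View pics/side0.png

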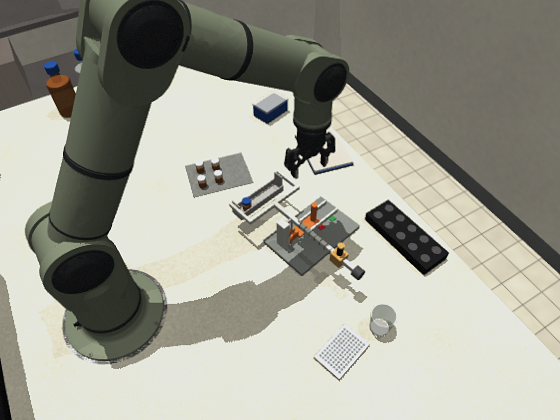

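The overview shows four white-capped vials on the grey mat (scene ~(425,255)), the blue vial at the trough's robot-side end (340,212), the poise well out (199,192) and the lock knob at (266,248). Now I'll take closer crops and build the helpers.

```bash
cat > h.py <<'E'
import numpy as np, cv2
from scipy.spatial.transform import Rotation as R
from station import robot, optics
def cam(n):
    c=optics.read_camera(n); f=210/np.tan(np.radians(c['fovy'])/2)
    c['K']=np.array([[f,0,c['cx']],[0,f,c['cy']],[0,0,1]]); c['R']=R.from_quat(c['attitude']).as_matrix(); return c
def ray(c,p):
    u=cv2.undistortPoints(np.array([[p]],float),c['K'],c['dist_coeffs'])[0,0]
    d=c['R']@np.array([u[0],u[1],1]); return d/np.linalg.norm(d)
def plane(c,p,z):
    d=ray(c,p); return c['eye']+d*(z-c['eye'][2])/d[2]
def tri(c1,p1,c2,p2):
    d1,d2=ray(c1,p1),ray(c2,p2); A=np.c_[d1,-d2]; s=np.linalg.lstsq(A,c2['eye']-c1['eye'],rcond=None)[0]
    a,b=c1['eye']+s[0]*d1,c2['eye']+s[1]*d2; return (a+b)/2,np.linalg.norm(a-b)
def proj(c,P):
    Rt=c['R'].T; return cv2.projectPoints(np.array([P],float),cv2.Rodrigues(Rt)[0],-Rt@c['eye'],c['K'],c['dist_coeffs'])[0][0,0]
def blobs(c,lo,hi,amin=8,box=None):
    h=cv2.cvtColor(c['frame'],cv2.COLOR_BGR2HSV); m=cv2.inRange(h,np.array(lo),np.array(hi))
    if box: k=np.zeros_like(m); x0,y0,x1,y1=box; k[y0:y1,x0:x1]=1; m*=k
    n,_,st,ce=cv2.connectedComponentsWithStats(m)
    return [(ce[i].round(1).tolist(),st[i].tolist()) for i in range(1,n) if st[i][4]>=amin]
def crop(c,box,s,name):
    x0,y0,x1,y1=box; cv2.imwrite(name,cv2.resize(c['frame'][y0:y1,x0:x1],None,fx=s,fy=s,interpolation=cv2.INTER_CUBIC))
E
python3 - <<'E'
from h import *
a,b=cam('scene'),cam('side')
crop(a,(120,160,360,320),3.3,'pics/a1.png'); crop(b,(180,140,400,300),3.6,'pics/b1.png')
for n,c in(('scene',a),('side',b)):
    print(n,'orange',blobs(c,(3,170,90),(13,255,255),15)); print('blue',blobs(c,(105,150,40),(125,255,255),10))
    print('brass',blobs(c,(14,150,90),(28,255,255),10)); 
print('caps',blobs(a,(0,0,170),(179,60,255),5,(395,235,475,300)),blobs(b,(0,0,170),(179,60,255),5,(192,155,245,192)))
E
```

```text
scene orange [([279.5, 229.4], [276, 225, 7, 9, 24]), ([267.2, 253.7], [264, 242, 6, 25, 61]), ([259.4, 263.5], [257, 258, 6, 10, 32])]
blue [([318.2, 64.8], [313, 60, 12, 11, 62]), ([327.3, 67.0], [323, 61, 9, 12, 50]), ([339.6, 207.1], [334, 202, 12, 11, 102]), ([510.6, 412.2], [504, 400, 16, 20, 162])]
brass [([557.4, 16.1], [555, 15, 5, 3, 10]), ([198.5, 193.8], [189, 189, 18, 9, 82]), ([276.4, 233.2], [275, 232, 4, 4, 13]), ([270.6, 250.1], [259, 237, 21, 32, 235])]
side orange [([57.2, 81.0], [47, 75, 22, 13, 215]), ([313.8, 205.0], [311, 203, 6, 5, 25]), ([309.5, 221.5], [302, 215, 17, 13, 94]), ([296.1, 232.6], [290, 226, 14, 17, 90])]
blue [([76.9, 54.5], [74, 49, 8, 12, 47]), ([51.2, 67.5], [44, 61, 15, 14, 153]), ([270.2, 112.9], [254, 102, 33, 21, 284]), ([245.9, 201.0], [242, 198, 9, 8, 51])]
brass [([338.5, 255.4], [331, 251, 17, 11, 59])]
caps [([401.3, 244.2], [395, 235, 20, 28, 298]), ([457.8, 242.0], [427, 235, 48, 21, 558]), ([424.7, 250.0], [419, 247, 12, 7, 63]), ([451.6, 263.3], [446, 259, 12, 9, 70]), ([470.9, 291.9], [464, 278, 11, 22, 124]), ([401.4, 296.1], [395, 290, 19, 10, 106])] [([205.6, 158.4], [192, 155, 38, 11, 237]), ([243.5, 156.9], [242, 155, 3, 6, 11]), ([217.5, 172.4], [214, 170, 8, 6, 37]), ([200.7, 177.3], [197, 175, 8, 6, 38]), ([235.1, 189.1], [219, 185, 26, 7, 101])]
```

View pics/a1.png

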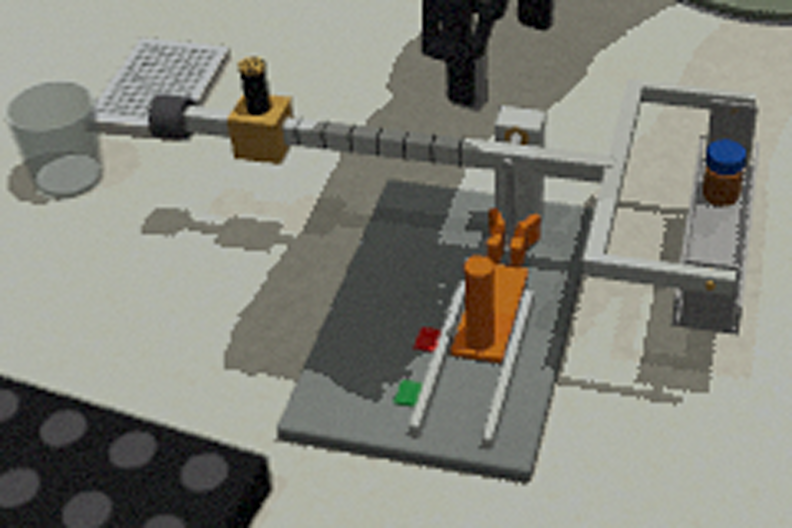

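View pics/b1.png

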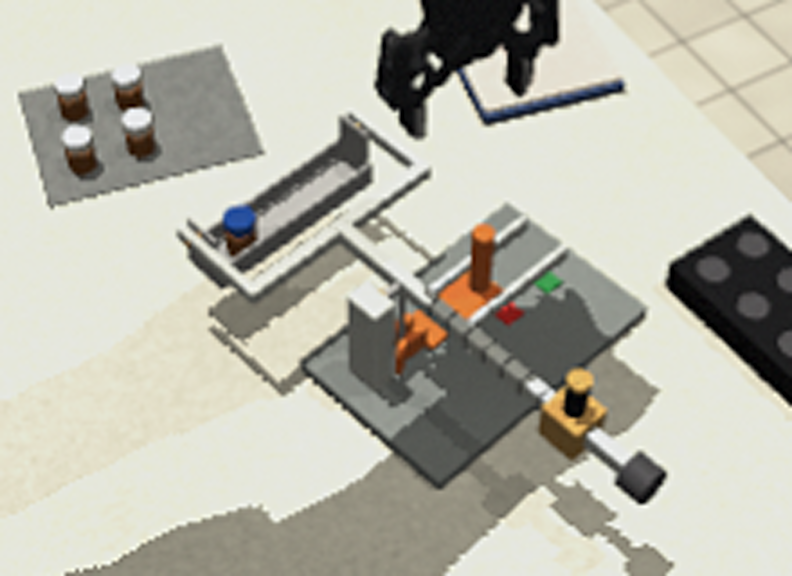

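The crops show the poise knob top at scene (196,180) / side (341,245), lock knob top (265,240)/(314,204), blue cap (340,206)/(247,200), and four white caps on the mat. Next I'll triangulate.

```bash
python3 - <<'E'
from h import *
np.set_printoptions(precision=4,suppress=True)
a,b=cam('scene'),cam('side')
A=lambda u,v:(120+u/3.3,160+v/3.3); B=lambda u,v:(180+u/3.6,140+v/3.6)
pts={'lock':(A(480,263),B(484,231)),'poise':(A(252,67),B(579,378)),'blue':(A(727,150),B(240,215)),'end':(A(172,117),B(640,479)),
'farprongcorner':(A(755,97),B(183,233)),'nearprongtip':(A(740,270),B(430,170)),'crossnear':(A(590,262),B(345,232)) }
for k,(p,q) in pts.items(): print(k,*tri(a,p,b,q))
print('lock z.095',plane(a,pts['lock'][0],.095),plane(b,pts['lock'][1],.095))
print('blue z.102',plane(a,pts['blue'][0],.102),plane(b,pts['blue'][1],.102))
print('base z.015',[plane(a,A(*p),.015)[:2] for p in((283,437),(533,474),(390,183))],[plane(b,B(*p),.015)[:2] for p in((645,313),(508,205),(439,484),(305,368))])
S=[(A(0,0))]
crop(a,(395,225,485,300),6,'pics/a2.png')
for p in [(77,134),(137,117),(69,82),(127,73)]: print('capside',plane(b,B(*p),.042)[:2], proj(a,plane(b,B(*p),.042)))
E
```

```text
lock [ 0.6461 -0.0058  0.0936] 0.00263058432080345
poise [ 0.5988 -0.2062  0.1585] 0.0002497411592661581
blue [0.4731 0.1052 0.1034] 0.001980130862521503
end [ 0.6135 -0.2743  0.1018] 0.00033195569057034645
farprongcorner [0.419  0.1055 0.1137] 0.006420127882340746
nearprongtip [0.6246 0.1193 0.1006] 0.09324916604950215
crossnear [0.5656 0.058  0.0617] 0.03384963639709552
lock z.095 [ 0.6464 -0.0043  0.095 ] [ 0.6461 -0.008   0.095 ]
blue z.102 [0.4703 0.1054 0.102 ] [0.4739 0.1052 0.102 ]
base z.015 [array([ 0.7715, -0.0837]), array([0.728 , 0.0736]), array([ 0.5209, -0.149 ])] [array([ 0.7571, -0.1019]), array([0.7218, 0.0627]), array([ 0.5119, -0.1596]), array([ 0.473 , -0.0054])]
capside [0.4071 0.3196] [431.428  234.8651]
capside [0.4651 0.3115] [423.7829 249.2356]
capside [0.4279 0.3876] [460.5508 249.2614]
capside [0.4815 0.3706] [449.872  262.2652]
```

View pics/a2.png

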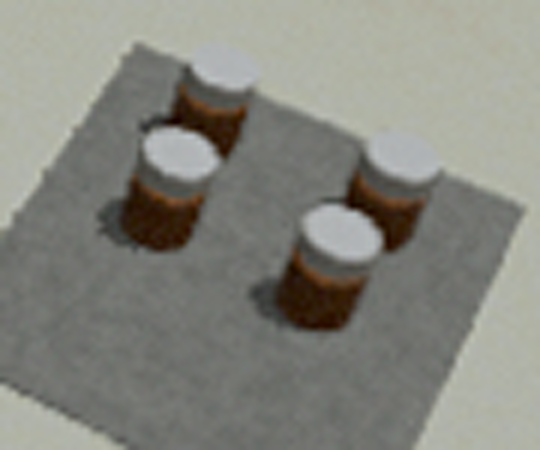

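Four vials are confirmed, at about (0.41,0.32), (0.465,0.31), (0.43,0.39) and (0.48,0.37), and the balance yaw is about 14°. I'll turn the tool so it closes along the beam, then refine.

Emit:
step_arm([
  {"rz":0.12},
  {"rz":0.12},
  {"rz":0.12},
  {"rz":0.12},
  {"rz":0.12},
  {"rz":0.12},
  {"rz":0.12},
  {"rz":0.12},
  {"rz":0.12},
  {"rz":0.12},
  {"rz":0.12},
  {},
], fingers=60)

```text
schema error: expected keys dx, dy, dz, rx, ry, rz
```

```bash
cat >> h.py <<'E'
def rel(P):
    s=robot.sense(); Rt=R.from_quat(s['tcp_rot']).as_matrix(); return (Rt.T@(np.array(P)-s['ee_pos'])*1000).round(1)
def st():
    s=robot.sense(); Rt=R.from_quat(s['tcp_rot']).as_matrix(); print('t',round(s['t'],2),'ee',np.round(s['ee_pos'],4),'xax',Rt[:,0].round(3),'zax',Rt[:,2].round(3),'w',round(s['grip_width'],4),'ff',np.round(s['finger_force'],1),'ft',np.round(s['ft_force'],1))
np.set_printoptions(precision=4,suppress=True)
E
python3 - <<'E'
from h import *
from scipy.optimize import least_squares
st()
a,b=cam('scene'),cam('side')
A=lambda u,v:(120+u/3.3,160+v/3.3); B=lambda u,v:(180+u/3.6,140+v/3.6)
obs=[(a,(95,0,95),A(480,263)),(b,(95,0,95),B(484,231)),(a,(190,-115,15),A(283,430)),(a,(190,55,15),A(533,468)),(a,(-70,-115,15),A(390,183)),
 (b,(190,-115,15),B(645,305)),(b,(190,55,15),B(508,205)),(b,(-70,-115,15),B(439,484)),(b,(-70,55,15),B(303,366)),(a,(0,-264,110),A(155,117)),(b,(0,-264,110),B(647,482))]
def W(p,q):
    c,s=np.cos(p[2]),np.sin(p[2]); q=np.array(q)/1000; return (p[0]+c*q[0]-s*q[1],p[1]+s*q[0]+c*q[1],q[2])
f=lambda p:np.concatenate([proj(c,W(p,q))-np.array(i) for c,q,i in obs])
r=least_squares(f,[.554,-.03,.25],loss='soft_l1');print(r.x,np.degrees(r.x[2]));print(f(r.x).reshape(-1,2).round(1))
for P in((.5988,-.2062),(.4725,.1053)):
    d=np.array(P)-r.x[:2];c,s=np.cos(r.x[2]),np.sin(r.x[2]);print('bal',d@[c,s],d@[-s,c])
w=cam('wrist');cv2.imwrite('pics/w0.png',w['frame']);print(w['eye'],w['attitude'],w['fovy'])
E
```

```text
t 0.3 ee [ 0.6249 -0.      0.2481] xax [ 0.  1. -0.] zax [-0. -0. -1.] w 0.0852 ff 0.0 ft [-0.3  0.  -0.6]
[ 0.5533 -0.0282  0.2477] 14.194822772283915
[[-0.1 -0.4]
 [-0.7 -0.6]
 [-2.2 -1.3]
 [ 0.   0.1]
 [-1.2 -2.4]
 [ 0.6 -0.8]
 [-0.9 -2. ]
 [-0.  -1. ]
 [-1.8 -2.4]
 [ 0.  -2.8]
 [ 2.  -0.5]]
bal 0.0004710174502371807 -0.18372679551780777
bal -0.04558676591904873 0.14923359340421993
[0.6247 0.0775 0.3741] [ 0.9878  0.0002 -0.0002  0.1558] 66.06516599052564
```

View pics/w0.png

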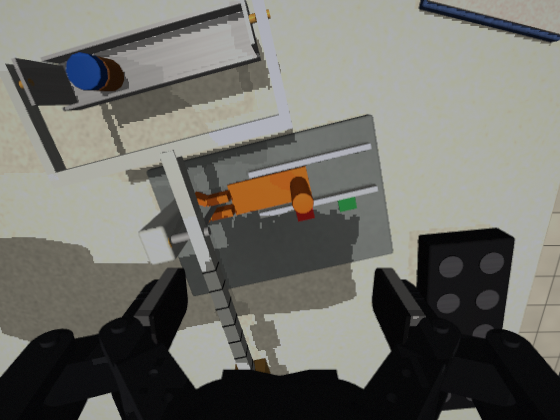

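The fit agrees: pivot at (0.553, -0.028), yaw 14.2°. The wrist view shows the lock knob at (302,203) and the blue cap at (86,70). All six keys are needed in each row, so I'll resend the turn.

Emit:
step_arm([
  {"dx":0,"dy":0,"dz":0,"rx":0,"ry":0,"rz":0.12},
  {"dx":0,"dy":0,"dz":0,"rx":0,"ry":0,"rz":0.12},
  {"dx":0,"dy":0,"dz":0,"rx":0,"ry":0,"rz":0.12},
  {"dx":0,"dy":0,"dz":0,"rx":0,"ry":0,"rz":0.12},
  {"dx":0,"dy":0,"dz":0,"rx":0,"ry":0,"rz":0.12},
  {"dx":0,"dy":0,"dz":0,"rx":0,"ry":0,"rz":0.12},
  {"dx":0,"dy":0,"dz":0,"rx":0,"ry":0,"rz":0.12},
  {"dx":0,"dy":0,"dz":0,"rx":0,"ry":0,"rz":0.12},
  {"dx":0,"dy":0,"dz":0,"rx":0,"ry":0,"rz":0.12},
  {"dx":0,"dy":0,"dz":0,"rx":0,"ry":0,"rz":0.12},
  {"dx":0,"dy":0,"dz":0,"rx":0,"ry":0,"rz":0.12},
  {"dx":0,"dy":0,"dz":0,"rx":0,"ry":0,"rz":0},
], fingers=45)

```text
t: 1.45
ee_pos: [0.625, 0.0002, 0.2482]
tcp_rot: [0.993, 0.122, -0.0, 0.0]
ft_force: [0.9, 0.3, 0.7]
grip_width: 0.0454
finger_force: 0.0
```

```bash
cat >> h.py <<'E'
O=np.array([.5533,-.0282]);YAW=.2477
def bal(x,y,z):
    c,s=np.cos(YAW),np.sin(YAW); return np.array([O[0]+c*x-s*y,O[1]+s*x+c*y,z])
E
python3 - <<'E'
from h import *
st(); print(rel((.5988,-.2062,.21)), rel(bal(0,-.1837,.21)))
E
```

```text
t 1.45 ee [0.625  0.0002 0.2482] xax [ 0.97   0.242 -0.   ] zax [-0. -0. -1.] w 0.0454 ff 0.0 ft [0.9 0.3 0.7]
[-75.4 193.9  38.3] [-75.9 193.8  38.3]
```

Emit:
step_arm([
  {"dx":-13,"dy":32,"dz":6,"rx":0,"ry":0,"rz":0},
  {"dx":-13,"dy":32,"dz":6,"rx":0,"ry":0,"rz":0},
  {"dx":-13,"dy":32,"dz":6,"rx":0,"ry":0,"rz":0},
  {"dx":-13,"dy":32,"dz":6,"rx":0,"ry":0,"rz":0},
  {"dx":-12,"dy":33,"dz":7,"rx":0,"ry":0,"rz":0},
  {"dx":-12,"dy":33,"dz":7,"rx":0,"ry":0,"rz":0},
  {"dx":0,"dy":0,"dz":0,"rx":0,"ry":0,"rz":0},
  {"dx":0,"dy":0,"dz":0,"rx":0,"ry":0,"rz":0},
])

```text
t: 2.12
ee_pos: [0.5986, -0.2093, 0.2099]
tcp_rot: [0.992, 0.125, -0.0, 0.0]
ft_force: [0.6, 0.1, -0.4]
grip_width: 0.045
finger_force: 0.0
```

```bash
python3 - <<'E'
from h import *
st(); w=cam('wrist'); cv2.imwrite('pics/w1.png',w['frame']); print(proj(w,bal(0,-.1837,.158)))
E
```

```text
t 2.12 ee [ 0.5986 -0.2093  0.2099] xax [ 0.969  0.249 -0.001] zax [-0.001 -0.    -1.   ] w 0.045 ff 0.0 ft [ 0.6  0.1 -0.4]
[272.364 240.237]
```

View pics/w1.png

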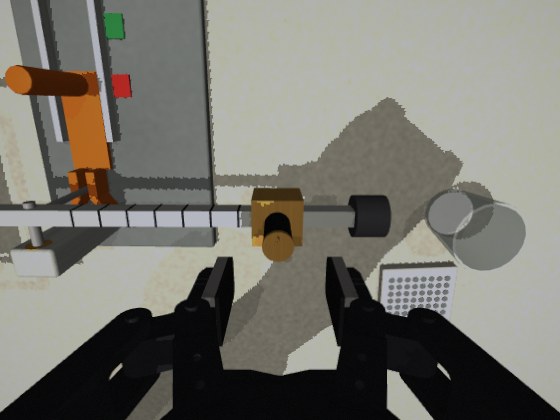

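The knob top is at (278,247), centred between the fingers; the beaker (477,230) and well plate (418,290) are clear.

```bash
python3 - <<'E'
from h import *
w=cam('wrist'); P=plane(w,(278,247),.158); print(P, rel((P[0],P[1],.146)), rel(bal(0,-.187,.146)), rel(bal(0,-.037,.146)))
print(w['R'])
E
```

```text
[ 0.5955 -0.2088  0.158 ] [-4.7  1.4 64.2] [-1.3  3.  64.2] [  -0.4 -147.    64.3]
[[ 0.2506 -0.9209 -0.2984]
 [-0.9681 -0.2386 -0.0769]
 [-0.0004  0.3082 -0.9513]]
```

```bash
python3 - <<'E'
from h import *
w=cam('wrist'); st(); print([x for x in blobs(w,(10,100,40),(28,255,255),40,(200,150,340,300))])
crop(w,(220,170,340,280),6,'pics/w2.png')
E
```

```text
t 2.27 ee [ 0.5998 -0.2058  0.2104] xax [0.968 0.251 0.   ] zax [ 0.     0.001 -1.   ] w 0.045 ff 0.0 ft [ 0.1 -0.7 -0.5]
[([280.7, 218.9], [255, 190, 53, 74, 2480])]
```

View pics/w2.png

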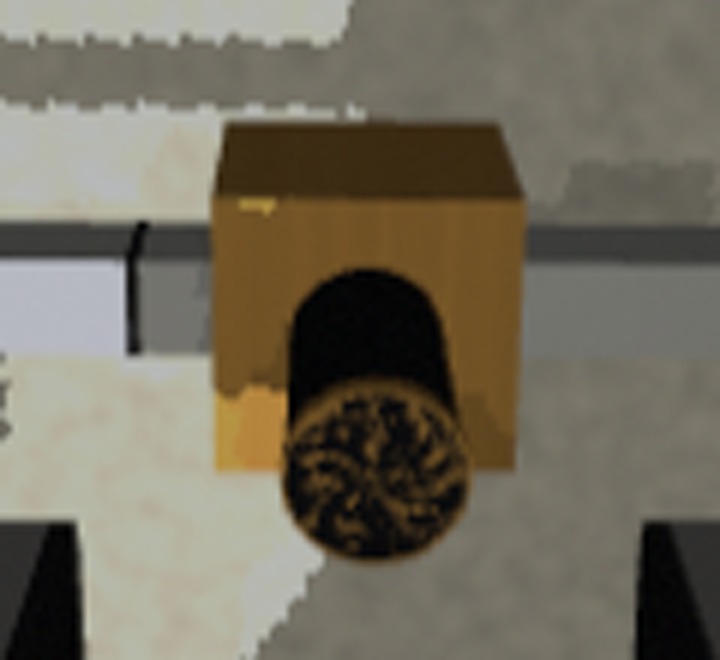

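The knob top is at wrist pixel (282.5,248), about 31 px across.

```bash
python3 - <<'E'
from h import *
w=cam('wrist');st(); P=plane(w,(282.5,248),.158);d=P[:2]-O;c,s=np.cos(YAW),np.sin(YAW);print(P,'bal',d@[c,s],d@[-s,c], rel((P[0],P[1],.146)), 'lin to home',rel(bal(0,-.035,.146)))
E
```

```text
t 2.32 ee [ 0.5999 -0.2056  0.2104] xax [0.968 0.251 0.   ] zax [ 0.  0. -1.] w 0.0453 ff 0.0 ft [ 0.5  0.6 -0.3]
[ 0.596 -0.21   0.158] bal -0.0031907285528098035 -0.1867054149559864 [-4.9  3.3 64.4] lin to home [  -0.8 -148.4   64.5]
```

Emit:
step_arm([
  {"dx":-3,"dy":3,"dz":10,"rx":0,"ry":0,"rz":0},
  {"dx":0,"dy":0,"dz":18,"rx":0,"ry":0,"rz":0},
  {"dx":0,"dy":0,"dz":18,"rx":0,"ry":0,"rz":0},
  {"dx":0,"dy":0,"dz":12,"rx":0,"ry":0,"rz":0},
  {"dx":0,"dy":0,"dz":6,"rx":0,"ry":0,"rz":0},
  {"dx":0,"dy":0,"dz":0,"rx":0,"ry":0,"rz":0},
  {"dx":0,"dy":0,"dz":0,"rx":0,"ry":0,"rz":0},
  {"dx":0,"dy":0,"dz":0,"rx":0,"ry":0,"rz":0},
])

```text
t: 2.98
ee_pos: [0.5978, -0.2106, 0.1471]
tcp_rot: [0.992, 0.125, 0.0, 0.0]
ft_force: [0.1, 0.3, 0.2]
grip_width: 0.0449
finger_force: 0.0
```

Emit:
step_arm([
  {"dx":0,"dy":0,"dz":0,"rx":0,"ry":0,"rz":0},
  {"dx":0,"dy":0,"dz":0,"rx":0,"ry":0,"rz":0},
  {"dx":0,"dy":0,"dz":0,"rx":0,"ry":0,"rz":0},
  {"dx":0,"dy":0,"dz":0,"rx":0,"ry":0,"rz":0},
  {"dx":0,"dy":0,"dz":0,"rx":0,"ry":0,"rz":0},
], fingers=22)

```text
t: 3.4
ee_pos: [0.5974, -0.2105, 0.1464]
tcp_rot: [0.992, 0.125, 0.0, 0.0]
ft_force: [-0.0, 0.8, -0.4]
grip_width: 0.0217
finger_force: 0.1
```

```bash
python3 - <<'E'
from h import *
st(); print(rel(bal(0,-.035,.146)))
E
```

```text
t 3.4 ee [ 0.5974 -0.2105  0.1464] xax [0.969 0.248 0.   ] zax [ 0. -0. -1.] w 0.0217 ff 0.1 ft [-0.   0.8 -0.4]
[   2.4 -152.5    0.4]
```

Emit:
step_arm([
  {"dx":0.5,"dy":-8,"dz":0,"rx":0,"ry":0,"rz":0},
  {"dx":0.5,"dy":-16,"dz":0,"rx":0,"ry":0,"rz":0},
  {"dx":0.5,"dy":-18,"dz":0,"rx":0,"ry":0,"rz":0},
  {"dx":0.5,"dy":-18,"dz":0,"rx":0,"ry":0,"rz":0},
  {"dx":0,"dy":-18,"dz":0,"rx":0,"ry":0,"rz":0},
  {"dx":0,"dy":-18,"dz":0,"rx":0,"ry":0,"rz":0},
  {"dx":0,"dy":-18,"dz":0,"rx":0,"ry":0,"rz":0},
  {"dx":0,"dy":-16,"dz":0,"rx":0,"ry":0,"rz":0},
  {"dx":0,"dy":-12,"dz":0,"rx":0,"ry":0,"rz":0},
  {"dx":0,"dy":-6,"dz":0,"rx":0,"ry":0,"rz":0},
  {"dx":0,"dy":0,"dz":0,"rx":0,"ry":0,"rz":0},
  {"dx":0,"dy":0,"dz":0,"rx":0,"ry":0,"rz":0},
])

```text
t: 4.4
ee_pos: [0.5626, -0.0668, 0.1463]
tcp_rot: [0.992, 0.125, -0.0, 0.0]
ft_force: [-0.4, -0.2, -0.2]
grip_width: 0.0217
finger_force: 0.0
```

Emit:
step_arm([
  {"dx":0,"dy":-2,"dz":0,"rx":0,"ry":0,"rz":0},
  {"dx":0,"dy":-2,"dz":0,"rx":0,"ry":0,"rz":0},
  {"dx":0,"dy":-1,"dz":0,"rx":0,"ry":0,"rz":0},
  {"dx":0,"dy":0,"dz":0,"rx":0,"ry":0,"rz":0},
  {"dx":0,"dy":0,"dz":0,"rx":0,"ry":0,"rz":0},
])

```text
t: 4.82
ee_pos: [0.5613, -0.062, 0.1463]
tcp_rot: [0.992, 0.125, -0.0, 0.0]
ft_force: [-0.4, 0.3, 0.8]
grip_width: 0.0219
finger_force: 0.2
```

```bash
python3 - <<'E'
from h import *
st(); print(rel(bal(0,-.035,.146)))
E
```

```text
t 4.82 ee [ 0.5613 -0.062   0.1463] xax [ 0.969  0.248 -0.   ] zax [-0. -0. -1.] w 0.0219 ff 0.2 ft [-0.4  0.3  0.8]
[0.5 0.3 0.3]
```

Emit:
step_arm([
  {"dx":0,"dy":-1,"dz":0,"rx":0,"ry":0,"rz":0},
  {"dx":0,"dy":-1,"dz":0,"rx":0,"ry":0,"rz":0},
  {"dx":0,"dy":-1,"dz":0,"rx":0,"ry":0,"rz":0},
  {"dx":0,"dy":0,"dz":0,"rx":0,"ry":0,"rz":0},
  {"dx":0,"dy":0,"dz":0,"rx":0,"ry":0,"rz":0},
])

```text
t: 5.23
ee_pos: [0.5609, -0.0606, 0.1464]
tcp_rot: [0.992, 0.124, 0.0, 0.001]
ft_force: [3.8, -9.9, -1.7]
grip_width: 0.0217
finger_force: 5.4
```

Emit:
step_arm([
  {"dx":0,"dy":-1,"dz":0,"rx":0,"ry":0,"rz":0},
  {"dx":0,"dy":-1,"dz":0,"rx":0,"ry":0,"rz":0},
  {"dx":0,"dy":0,"dz":0,"rx":0,"ry":0,"rz":0},
  {"dx":0,"dy":0,"dz":0,"rx":0,"ry":0,"rz":0},
])

```text
t: 5.57
ee_pos: [0.5608, -0.0601, 0.1466]
tcp_rot: [0.992, 0.124, 0.001, 0.002]
ft_force: [5.5, -18.9, -4.1]
grip_width: 0.0219
finger_force: 9.9
```

Force rises at the stop, so the poise is home. I'll back off, open and go up and over the blue vial.

Emit:
step_arm([
  {"dx":0,"dy":5,"dz":0,"rx":0,"ry":0,"rz":0},
  {"dx":0,"dy":0,"dz":0,"rx":0,"ry":0,"rz":0},
  {"dx":0,"dy":0,"dz":0,"rx":0,"ry":0,"rz":0},
], fingers=21.9)

```text
t: 5.82
ee_pos: [0.5613, -0.0616, 0.1463]
tcp_rot: [0.992, 0.125, -0.0, -0.0]
ft_force: [0.5, 0.6, 0.2]
grip_width: 0.0218
finger_force: 0.0
```

Emit:
step_arm([
  {"dx":0,"dy":0,"dz":0,"rx":0,"ry":0,"rz":0},
  {"dx":0,"dy":0,"dz":0,"rx":0,"ry":0,"rz":0},
  {"dx":0,"dy":0,"dz":0,"rx":0,"ry":0,"rz":0},
  {"dx":0,"dy":0,"dz":-20,"rx":0,"ry":0,"rz":0},
  {"dx":0,"dy":0,"dz":-30,"rx":0,"ry":0,"rz":0},
  {"dx":-9,"dy":-36,"dz":-14,"rx":0,"ry":0,"rz":0},
  {"dx":-9,"dy":-37,"dz":0,"rx":0,"ry":0,"rz":0},
  {"dx":-9,"dy":-37,"dz":0,"rx":0,"ry":0,"rz":0},
  {"dx":-9,"dy":-37,"dz":0,"rx":0,"ry":0,"rz":0},
  {"dx":-9,"dy":-37,"dz":0,"rx":0,"ry":0,"rz":0},
  {"dx":0,"dy":0,"dz":0,"rx":0,"ry":0,"rz":0},
  {"dx":0,"dy":0,"dz":0,"rx":0,"ry":0,"rz":0},
], fingers=50)

```text
t: 6.82
ee_pos: [0.4713, 0.1074, 0.2105]
tcp_rot: [0.992, 0.127, 0.0, -0.0]
ft_force: [0.4, -0.6, -0.7]
grip_width: 0.0498
finger_force: 0.0
```

```bash
python3 - <<'E'
from h import *
for i in range(4): w=cam('wrist')
st(); B=blobs(w,(100,120,40),(130,255,255),60); print(B); cv2.imwrite('pics/w3.png',w['frame'])
print(rel(bal(-.0456,.1495,.102)), proj(w,bal(-.0456,.1495,.102)))
for p,_ in B[:2]: P=plane(w,p,.100); d=P[:2]-O;c,s=np.cos(YAW),np.sin(YAW);print(P,'bal',d@[c,s],d@[-s,c],rel((P[0],P[1],.102)))
E
```

```text
t 7.02 ee [0.4725 0.1043 0.2103] xax [0.969 0.247 0.   ] zax [ 0. -0. -1.] w 0.0501 ff 0.0 ft [-0.3 -0.4  0.5]
[([280.1, 210.0], [263, 192, 35, 36, 938])]
[  0.3  -1.2 108.3] [276.3915 210.8118]
[0.4731 0.1028 0.1   ] bal -0.04560031351886862 0.14666007498227446 [  0.2   1.6 108.3]
```

View pics/w3.png

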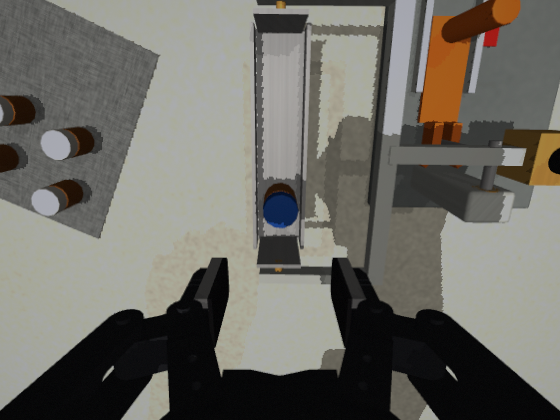

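The trough is centred between the fingers, with the blue cap at (280,210). I'll descend and grip.

Emit:
step_arm([
  {"dx":0,"dy":0.5,"dz":20,"rx":0,"ry":0,"rz":0},
  {"dx":0,"dy":0,"dz":30,"rx":0,"ry":0,"rz":0},
  {"dx":0,"dy":0,"dz":26,"rx":0,"ry":0,"rz":0},
  {"dx":0,"dy":0,"dz":20,"rx":0,"ry":0,"rz":0},
  {"dx":0,"dy":0,"dz":10,"rx":0,"ry":0,"rz":0},
  {"dx":0,"dy":0,"dz":0,"rx":0,"ry":0,"rz":0},
  {"dx":0,"dy":0,"dz":0,"rx":0,"ry":0,"rz":0},
  {"dx":0,"dy":0,"dz":0,"rx":0,"ry":0,"rz":0},
])

```text
t: 7.68
ee_pos: [0.4729, 0.1046, 0.1053]
tcp_rot: [0.992, 0.125, 0.001, -0.0]
ft_force: [0.1, -0.6, -0.7]
grip_width: 0.0499
finger_force: 0.0
```

Emit:
step_arm([
  {"dx":0,"dy":0,"dz":0,"rx":0,"ry":0,"rz":0},
  {"dx":0,"dy":0,"dz":0,"rx":0,"ry":0,"rz":0},
  {"dx":0,"dy":0,"dz":0,"rx":0,"ry":0,"rz":0},
  {"dx":0,"dy":0,"dz":0,"rx":0,"ry":0,"rz":0},
  {"dx":0,"dy":0,"dz":0,"rx":0,"ry":0,"rz":0},
  {"dx":0,"dy":0,"dz":0,"rx":0,"ry":0,"rz":0},
], fingers=24)

```text
t: 8.18
ee_pos: [0.4726, 0.1049, 0.1046]
tcp_rot: [0.992, 0.125, 0.0, -0.0]
ft_force: [0.4, -1.0, 6.2]
grip_width: 0.0253
finger_force: 57.6
```

Emit:
step_arm([
  {"dx":0,"dy":0,"dz":-10,"rx":0,"ry":0,"rz":0},
  {"dx":0,"dy":0,"dz":-20,"rx":0,"ry":0,"rz":0},
  {"dx":0,"dy":0,"dz":-30,"rx":0,"ry":0,"rz":0},
  {"dx":0,"dy":0,"dz":-25,"rx":0,"ry":0,"rz":0},
  {"dx":0,"dy":0,"dz":-10,"rx":0,"ry":0,"rz":0},
  {"dx":0,"dy":0,"dz":0,"rx":0,"ry":0,"rz":0},
])

```text
t: 8.68
ee_pos: [0.473, 0.1052, 0.2017]
tcp_rot: [0.992, 0.125, 0.002, -0.001]
ft_force: [1.4, -0.8, -0.2]
grip_width: 0.0251
finger_force: 57.2
```

```bash
python3 - <<'E'
from h import *
w=cam('wrist'); st(); crop(w,(180,200,380,350),4,'pics/w4.png')
E
```

```text
t 8.73 ee [0.4724 0.1051 0.2002] xax [0.969 0.249 0.002] zax [ 0.002  0.001 -1.   ] w 0.0254 ff 57.2 ft [ 0.8 -0.3 -1.1]
```

View pics/w4.png

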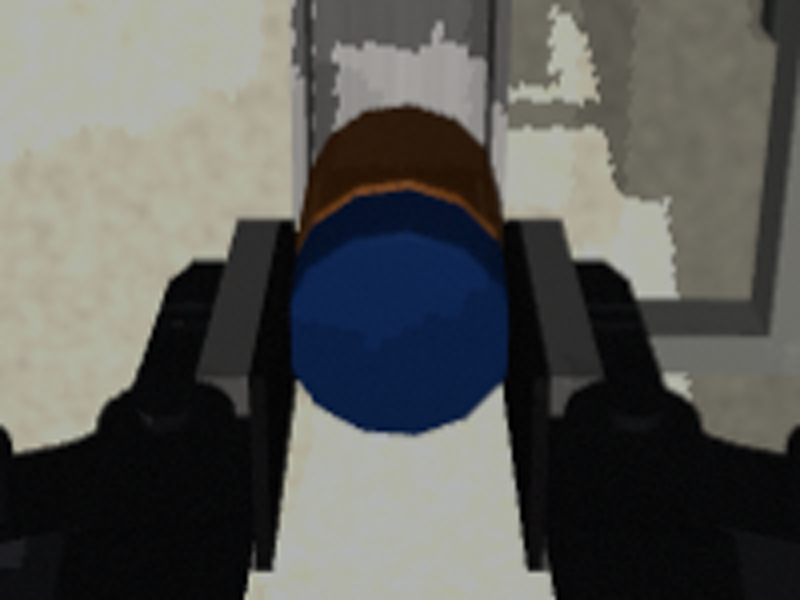

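The blue vial is held upright. I'll carry it to clear bench.

Emit:
step_arm([
  {"dx":15,"dy":-11,"dz":0,"rx":0,"ry":0,"rz":0},
  {"dx":32,"dy":-22,"dz":0,"rx":0,"ry":0,"rz":0},
  {"dx":32,"dy":-22,"dz":0,"rx":0,"ry":0,"rz":0},
  {"dx":32,"dy":-22,"dz":0,"rx":0,"ry":0,"rz":0},
  {"dx":32,"dy":-22,"dz":0,"rx":0,"ry":0,"rz":0},
  {"dx":16,"dy":-11,"dz":15,"rx":0,"ry":0,"rz":0},
  {"dx":0,"dy":0,"dz":30,"rx":0,"ry":0,"rz":0},
  {"dx":0,"dy":0,"dz":35,"rx":0,"ry":0,"rz":0},
  {"dx":0,"dy":0,"dz":30,"rx":0,"ry":0,"rz":0},
  {"dx":0,"dy":0,"dz":20,"rx":0,"ry":0,"rz":0},
  {"dx":0,"dy":0,"dz":10,"rx":0,"ry":0,"rz":0},
  {"dx":0,"dy":0,"dz":0,"rx":0,"ry":0,"rz":0},
])

```text
t: 9.73
ee_pos: [0.5973, 0.2501, 0.0562]
tcp_rot: [0.992, 0.125, -0.002, 0.001]
ft_force: [-0.6, 0.0, -0.3]
grip_width: 0.0249
finger_force: 57.2
```

Emit:
step_arm([
  {"dx":0,"dy":0,"dz":8,"rx":0,"ry":0,"rz":0},
  {"dx":0,"dy":0,"dz":4,"rx":0,"ry":0,"rz":0},
  {"dx":0,"dy":0,"dz":0,"rx":0,"ry":0,"rz":0},
  {"dx":0,"dy":0,"dz":0,"rx":0,"ry":0,"rz":0},
  {"dx":0,"dy":0,"dz":0,"rx":0,"ry":0,"rz":0},
])

```text
t: 10.15
ee_pos: [0.5996, 0.2511, 0.0483]
tcp_rot: [0.992, 0.125, 0.001, -0.0]
ft_force: [1.2, 0.3, 4.4]
grip_width: 0.0252
finger_force: 57.5
```

Emit:
step_arm([
  {"dx":0,"dy":0,"dz":0,"rx":0,"ry":0,"rz":0},
  {"dx":0,"dy":0,"dz":0,"rx":0,"ry":0,"rz":0},
  {"dx":0,"dy":0,"dz":0,"rx":0,"ry":0,"rz":0},
  {"dx":0,"dy":0,"dz":0,"rx":0,"ry":0,"rz":0},
  {"dx":0,"dy":0,"dz":-20,"rx":0,"ry":0,"rz":0},
  {"dx":0,"dy":0,"dz":-40,"rx":0,"ry":0,"rz":0},
  {"dx":0,"dy":0,"dz":-40,"rx":0,"ry":0,"rz":0},
  {"dx":0,"dy":0,"dz":-40,"rx":0,"ry":0,"rz":0},
  {"dx":0,"dy":0,"dz":-20,"rx":0,"ry":0,"rz":0},
  {"dx":0,"dy":0,"dz":0,"rx":0,"ry":0,"rz":0},
  {"dx":0,"dy":0,"dz":0,"rx":0,"ry":0,"rz":0},
], fingers=50)

```text
t: 11.07
ee_pos: [0.5993, 0.2511, 0.2085]
tcp_rot: [0.992, 0.125, 0.001, -0.0]
ft_force: [-0.2, 0.1, -0.6]
grip_width: 0.0501
finger_force: 0.0
```

```bash
cat >> h.py <<'E'
def caps():
    """white caps seen from scene and side, triangulated at cap-top height"""
    a,b=cam('scene'),cam('side'); out=[]
    for c in(a,b):
        lab=cv2.cvtColor(c['frame'],cv2.COLOR_BGR2HSV)
        r=[]
        for y in range(1): pass
        big=cv2.resize(c['frame'],None,fx=1,fy=1)
        r=[(p,s) for p,s in blobs(c,(0,0,165),(179,70,255),20) if s[4]<160 and s[2]<18 and s[3]<14]
        out.append(r)
    return a,b,out
E
python3 - <<'E'
from h import *
a,b,o=caps(); st()
for n,c,r in zip('ab',(a,b),o):
    for p,s in r:
        P=plane(c,p,.042)
        if .2<P[0]<.7 and .2<P[1]<.5: print(n,p,s,P[:2])
print([ (p,plane(a,p,.042)[:2]) for p,_ in blobs(a,(105,150,40),(125,255,255),40)])
w=cam('wrist');cv2.imwrite('pics/w5.png',w['frame'])
print(rel((.4815,.3706,.12)))
E
```

```text
t 11.17 ee [0.5985 0.2508 0.2065] xax [ 0.969  0.248 -0.001] zax [-0.001 -0.    -1.   ] w 0.0496 ff 0.0 ft [ 0.6 -0.  -0.3]
a [424.5, 250.2] [419, 247, 12, 8, 69] [0.4676 0.3135]
a [451.6, 263.3] [446, 259, 12, 9, 77] [0.4831 0.3744]
b [217.5, 172.3] [214, 170, 8, 6, 35] [0.4639 0.3133]
b [200.6, 177.2] [197, 175, 8, 6, 35] [0.4049 0.3211]
[([318.3, 64.8], array([-0.5624, -0.3418])), ([326.4, 67.6], array([-0.5451, -0.2955])), ([383.2, 283.2], array([0.6061, 0.2519])), ([510.8, 412.1], array([0.7776, 0.4967]))]
[ -83.3 -145.2   86.2]
```

View pics/w5.png

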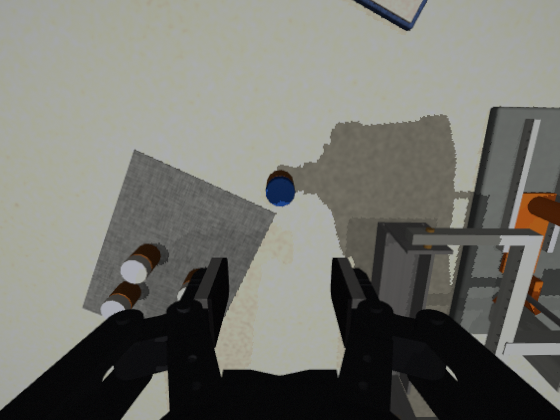

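The blue vial is standing at (280,190) on clear bench. On to the first white vial.

Emit:
step_arm([
  {"dx":-14,"dy":-24,"dz":0,"rx":0,"ry":0,"rz":0},
  {"dx":-18,"dy":-32,"dz":0,"rx":0,"ry":0,"rz":0},
  {"dx":-18,"dy":-32,"dz":0,"rx":0,"ry":0,"rz":0},
  {"dx":-18,"dy":-33,"dz":0,"rx":0,"ry":0,"rz":0},
  {"dx":-14,"dy":-26,"dz":0,"rx":0,"ry":0,"rz":0},
  {"dx":0,"dy":0,"dz":0,"rx":0,"ry":0,"rz":0},
  {"dx":0,"dy":0,"dz":0,"rx":0,"ry":0,"rz":0},
  {"dx":0,"dy":0,"dz":0,"rx":0,"ry":0,"rz":0},
])

```text
t: 11.88
ee_pos: [0.4832, 0.3722, 0.2065]
tcp_rot: [0.992, 0.125, -0.0, 0.001]
ft_force: [0.2, -0.8, 0.5]
grip_width: 0.0501
finger_force: 0.0
```

```bash
cat > wc.py <<'E'
from h import *
w=cam('wrist');st()
g=cv2.cvtColor(w['frame'],cv2.COLOR_BGR2HSV)
m=cv2.inRange(g,(0,0,120),(179,60,255)); 
n,_,S,C=cv2.connectedComponentsWithStats(m)
for i in range(1,n):
    x,y,W,H,A=S[i]
    if 300<A<2500 and W<55 and H<55 and A>.55*W*H:
        P=plane(w,C[i],.041); print(C[i].round(0),(W,H,A),P[:2],'rel@.047',rel((P[0],P[1],.047)))
E
python3 wc.py
```

```text
t 11.93 ee [0.4836 0.3718 0.2067] xax [ 0.969  0.247 -0.001] zax [-0.    -0.001 -1.   ] w 0.0499 ff 0.0 ft [ 0.9  0.2 -0.3]
[248. 241.] (np.int32(28), np.int32(26), np.int32(560)) [0.4274 0.3886] rel@.047 [-50.2 -30.3 159.7]
[310. 275.] (np.int32(27), np.int32(24), np.int32(505)) [0.4058 0.3189] rel@.047 [-88.4  31.8 159.8]
[151. 400.] (np.int32(48), np.int32(49), np.int32(1394)) [0.1976 0.4551] rel@.047 [-256.5 -151.5  159.7]
```

```bash
cat > wc.py <<'E'
from h import *
w=cam('wrist');st()
g=cv2.cvtColor(w['frame'],cv2.COLOR_BGR2HSV); seen=[]
for t in(120,140,155,170,185):
  n,_,S,C=cv2.connectedComponentsWithStats(cv2.inRange(g,(0,0,t),(179,70,255)))
  for i in range(1,n):
    x,y,W,H,A=S[i]
    if 350<A<1000 and W<42 and H<42 and A>.6*W*H and all(np.hypot(*(C[i]-q))>4 for q in seen):
        seen.append(C[i]); P=plane(w,C[i],.041); print(t,C[i].round(0),(W,H,A),P[:2],'rel@.047',rel((P[0],P[1],.047)))
E
python3 wc.py
```

```text
t 11.98 ee [0.4838 0.3717 0.2068] xax [ 0.969  0.247 -0.   ] zax [-0.    -0.001 -1.   ] w 0.0502 ff 0.0 ft [ 0.  -0.9  0.3]
120 [247. 241.] (np.int32(28), np.int32(26), np.int32(561)) [0.4274 0.3886] rel@.047 [-50.4 -30.4 159.8]
120 [309. 275.] (np.int32(27), np.int32(24), np.int32(508)) [0.4059 0.319 ] rel@.047 [-88.4  31.7 159.9]
```

```bash
sed -i 's/for t in(120/for t in(60,75,90,105,120/' wc.py; python3 wc.py; python3 - <<'E'
from h import *
w=cam('wrist'); print(proj(w,(.4825,.3735,.041)),proj(w,(.466,.312,.041))); g=w['frame'].max(2); print(g[170:240:4,250:320:4])
E
```

```text
t 12.03 ee [0.4838 0.3718 0.207 ] xax [ 0.969  0.246 -0.   ] zax [-0.    -0.001 -1.   ] w 0.0503 ff 0.0 ft [-0.1  0.5 -0.4]
105 [333. 226.] (np.int32(28), np.int32(27), np.int32(583)) [0.4635 0.3114] rel@.047 [-34.5  53.4 160. ]
105 [247. 241.] (np.int32(29), np.int32(27), np.int32(584)) [0.4273 0.3887] rel@.047 [-50.5 -30.4 160. ]
120 [309. 275.] (np.int32(27), np.int32(24), np.int32(508)) [0.4059 0.319 ] rel@.047 [-88.5  31.8 160. ]
[275.7868 192.3536] [333.4115 223.5483]
[[104 104 109 111 112 102  96  58  58  60  62  55  57  55  56  57  61  57]
 [101 104 104  99 105  61  37  36  36  56  62  57  54  56  56  57  59  61]
 [ 99  99 102 105  55  40  60  66  41  36  54  62  61  56  59  59  59  59]
 [ 93 103 102 105  56  83 120 121  99  66  57  55  53  56  57  60  58  56]
 [106 105 100  87 172 120 119 121 120 119  49  53  58  58  57  59  56  55]
 [106 105  95  95 175 119 120 119 119 119  99  57  60  93  55  59  60  55]
 [105  98  98 122 149 119 119 119 119 119 111  83 112 106  97  77 103  53]
 [102 102 101  99 175 118 119 118 118 118 109 104 102 107  99 105 101 106]
 [101 104 110  95 183 118 123 184 183 183  99  90 101  99 103 109 109 106]
 [102 101  91 100  99 183 183 183 182 104 104  91 104 100 104  97 107  42]
 [ 92 105  91 101  99  95 101 100 106  90 105 102 105  97  96 104  90  42]
 [ 94  95  90  83 100 102 102 105 108 104 105 109 110  98 102  97  92  43]
 [ 36  35  36  60  58 104  99 105 106 109 105 100 110 109 107  98  90  61]
 [ 36  35  36  44  60  49  96 101 103  96 102 106 110 103 104  90  96  63]
 [ 63  72  36  35  57  51  95  98 110 104  95 100  98 108 104  97  98  83]
 [181 118  64  34  51  53  90  88  98 102  99 101 105 108  93 102  98  92]
 [183 183 150  39  47  94  97  94  90  94  90 100 104  96 108 103  95 102]
 [183 178 174  76  99  95  93  91  98  90  86 107  98 106 112 103  99 104]]
```

Emit:
step_arm([
  {"dx":-2,"dy":-0.5,"dz":25,"rx":0,"ry":0,"rz":0},
  {"dx":0,"dy":0,"dz":40,"rx":0,"ry":0,"rz":0},
  {"dx":0,"dy":0,"dz":40,"rx":0,"ry":0,"rz":0},
  {"dx":0,"dy":0,"dz":30,"rx":0,"ry":0,"rz":0},
  {"dx":0,"dy":0,"dz":17,"rx":0,"ry":0,"rz":0},
  {"dx":0,"dy":0,"dz":8,"rx":0,"ry":0,"rz":0},
  {"dx":0,"dy":0,"dz":0,"rx":0,"ry":0,"rz":0},
  {"dx":0,"dy":0,"dz":0,"rx":0,"ry":0,"rz":0},
  {"dx":0,"dy":0,"dz":0,"rx":0,"ry":0,"rz":0},
])

```text
t: 12.83
ee_pos: [0.4818, 0.3733, 0.0487]
tcp_rot: [0.992, 0.125, 0.001, -0.001]
ft_force: [0.2, 0.1, 0.2]
grip_width: 0.05
finger_force: 0.0
```

Emit:
step_arm([
  {"dx":0,"dy":0,"dz":0,"rx":0,"ry":0,"rz":0},
  {"dx":0,"dy":0,"dz":0,"rx":0,"ry":0,"rz":0},
  {"dx":0,"dy":0,"dz":0,"rx":0,"ry":0,"rz":0},
  {"dx":0,"dy":0,"dz":0,"rx":0,"ry":0,"rz":0},
  {"dx":0,"dy":0,"dz":0,"rx":0,"ry":0,"rz":0},
  {"dx":0,"dy":0,"dz":0,"rx":0,"ry":0,"rz":0},
], fingers=24)

```text
t: 13.33
ee_pos: [0.4815, 0.3735, 0.0486]
tcp_rot: [0.992, 0.125, 0.001, -0.001]
ft_force: [-0.9, 0.6, 9.9]
grip_width: 0.0253
finger_force: 56.8
```

Emit:
step_arm([
  {"dx":0,"dy":0,"dz":-15,"rx":0,"ry":0,"rz":0},
  {"dx":0,"dy":0,"dz":-30,"rx":0,"ry":0,"rz":0},
  {"dx":0,"dy":0,"dz":-40,"rx":0,"ry":0,"rz":0},
  {"dx":0,"dy":0,"dz":-40,"rx":0,"ry":0,"rz":0},
  {"dx":0,"dy":0,"dz":-25,"rx":0,"ry":0,"rz":0},
  {"dx":0,"dy":0,"dz":0,"rx":0,"ry":0,"rz":0},
  {"dx":0,"dy":0,"dz":0,"rx":0,"ry":0,"rz":0},
])

```text
t: 13.92
ee_pos: [0.4814, 0.3734, 0.1993]
tcp_rot: [0.992, 0.125, 0.001, -0.001]
ft_force: [-0.1, -0.1, -1.3]
grip_width: 0.0257
finger_force: 56.3
```

```bash
python3 - <<'E'
from h import *
w=cam('wrist');st()
for x in(.06,.02,-.02,-.06): print(x,rel(bal(x,.148,.11)))
E
```

```text
t 13.97 ee [0.4808 0.373  0.1978] xax [0.969 0.248 0.001] zax [ 0.001  0.001 -1.   ] w 0.0251 ff 56.3 ft [-0.   0.3 -1.4]
0.06 [ 31.  258.9  87.6]
0.02 [ -9.  258.8  87.6]
-0.02 [-49.  258.7  87.6]
-0.06 [-89.  258.5  87.5]
```

Emit:
step_arm([
  {"dx":3,"dy":20,"dz":0,"rx":0,"ry":0,"rz":0},
  {"dx":4,"dy":36,"dz":0,"rx":0,"ry":0,"rz":0},
  {"dx":4,"dy":38,"dz":0,"rx":0,"ry":0,"rz":0},
  {"dx":5,"dy":38,"dz":0,"rx":0,"ry":0,"rz":0},
  {"dx":5,"dy":38,"dz":0,"rx":0,"ry":0,"rz":0},
  {"dx":5,"dy":36,"dz":0,"rx":0,"ry":0,"rz":0},
  {"dx":5,"dy":32,"dz":0,"rx":0,"ry":0,"rz":0},
  {"dx":0,"dy":20,"dz":0,"rx":0,"ry":0,"rz":0},
  {"dx":0,"dy":0,"dz":0,"rx":0,"ry":0,"rz":0},
  {"dx":0,"dy":0,"dz":0,"rx":0,"ry":0,"rz":0},
  {"dx":0,"dy":0,"dz":0,"rx":0,"ry":0,"rz":0},
])

```text
t: 14.88
ee_pos: [0.5744, 0.1313, 0.1964]
tcp_rot: [0.992, 0.125, -0.001, -0.0]
ft_force: [-0.3, 0.2, -0.5]
grip_width: 0.0253
finger_force: 56.3
```

```bash
python3 - <<'E'
from h import *
w=cam('wrist');st(); print(rel(bal(.06,.1487,.11))); crop(w,(150,120,410,315),3,'pics/w6.png')
E
```

```text
t 14.93 ee [0.5744 0.1318 0.1966] xax [ 0.968  0.249 -0.001] zax [-0.001  0.    -1.   ] w 0.0255 ff 56.3 ft [-0.9 -0.6 -0.9]
[ 0.4  1.3 86.6]
```

View pics/w6.png

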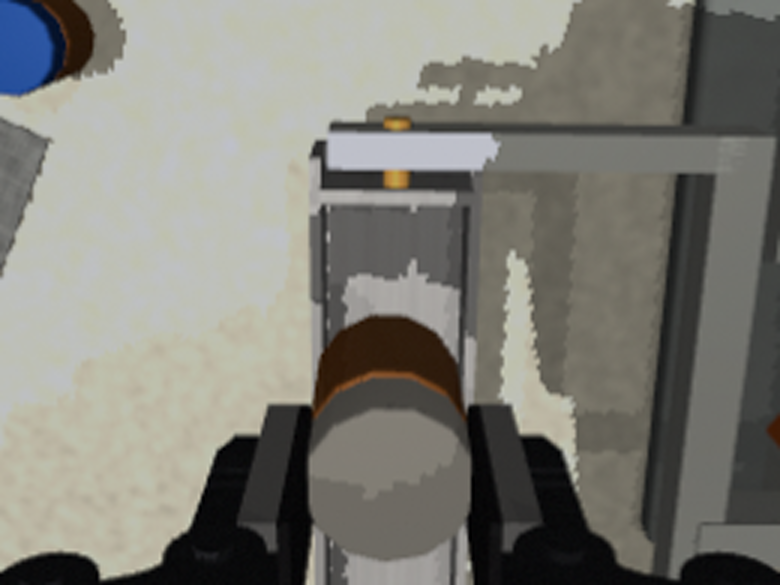

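The trough centre (crop col ~394) is about 1 mm to the right of the vial (390), which agrees with the computed +1.3.

Emit:
step_arm([
  {"dx":0,"dy":1.3,"dz":15,"rx":0,"ry":0,"rz":0},
  {"dx":0,"dy":0,"dz":25,"rx":0,"ry":0,"rz":0},
  {"dx":0,"dy":0,"dz":20,"rx":0,"ry":0,"rz":0},
  {"dx":0,"dy":0,"dz":14,"rx":0,"ry":0,"rz":0},
  {"dx":0,"dy":0,"dz":8,"rx":0,"ry":0,"rz":0},
  {"dx":0,"dy":0,"dz":4,"rx":0,"ry":0,"rz":0},
  {"dx":0,"dy":0,"dz":0,"rx":0,"ry":0,"rz":0},
  {"dx":0,"dy":0,"dz":0,"rx":0,"ry":0,"rz":0},
])

```text
t: 15.6
ee_pos: [0.5755, 0.1298, 0.1119]
tcp_rot: [0.992, 0.125, 0.0, -0.0]
ft_force: [0.4, 0.3, -0.6]
grip_width: 0.0252
finger_force: 56.3
```

Emit:
step_arm([
  {"dx":0,"dy":0,"dz":2,"rx":0,"ry":0,"rz":0},
  {"dx":0,"dy":0,"dz":2,"rx":0,"ry":0,"rz":0},
  {"dx":0,"dy":0,"dz":1,"rx":0,"ry":0,"rz":0},
  {"dx":0,"dy":0,"dz":0,"rx":0,"ry":0,"rz":0},
  {"dx":0,"dy":0,"dz":0,"rx":0,"ry":0,"rz":0},
])

```text
t: 16.02
ee_pos: [0.5754, 0.1294, 0.1064]
tcp_rot: [0.992, 0.125, 0.0, -0.0]
ft_force: [-0.0, 0.3, 0.1]
grip_width: 0.025
finger_force: 56.3
```

Emit:
step_arm([
  {"dx":0,"dy":0,"dz":1,"rx":0,"ry":0,"rz":0},
  {"dx":0,"dy":0,"dz":1,"rx":0,"ry":0,"rz":0},
  {"dx":0,"dy":0,"dz":0,"rx":0,"ry":0,"rz":0},
  {"dx":0,"dy":0,"dz":0,"rx":0,"ry":0,"rz":0},
])

```text
t: 16.35
ee_pos: [0.5756, 0.1297, 0.1047]
tcp_rot: [0.992, 0.125, 0.0, -0.0]
ft_force: [-2.3, 1.1, 7.8]
grip_width: 0.0251
finger_force: 57.1
```

Emit:
step_arm([
  {"dx":0,"dy":0,"dz":0,"rx":0,"ry":0,"rz":0},
  {"dx":0,"dy":0,"dz":0,"rx":0,"ry":0,"rz":0},
  {"dx":0,"dy":0,"dz":0,"rx":0,"ry":0,"rz":0},
  {"dx":0,"dy":0,"dz":0,"rx":0,"ry":0,"rz":0},
  {"dx":0,"dy":0,"dz":-15,"rx":0,"ry":0,"rz":0},
  {"dx":0,"dy":0,"dz":-30,"rx":0,"ry":0,"rz":0},
  {"dx":0,"dy":0,"dz":-30,"rx":0,"ry":0,"rz":0},
  {"dx":0,"dy":0,"dz":-20,"rx":0,"ry":0,"rz":0},
], fingers=48)

```text
t: 17.02
ee_pos: [0.5758, 0.1293, 0.2016]
tcp_rot: [0.992, 0.125, 0.001, -0.0]
ft_force: [0.7, 0.3, -0.3]
grip_width: 0.048
finger_force: 0.0
```

Emit:
step_arm([
  {"dx":-8,"dy":-28,"dz":0,"rx":0,"ry":0,"rz":0},
  {"dx":-12,"dy":-40,"dz":0,"rx":0,"ry":0,"rz":0},
  {"dx":-12,"dy":-40,"dz":0,"rx":0,"ry":0,"rz":0},
  {"dx":-12,"dy":-38,"dz":0,"rx":0,"ry":0,"rz":0},
  {"dx":-10,"dy":-33,"dz":0,"rx":0,"ry":0,"rz":0},
  {"dx":-8,"dy":-25,"dz":0,"rx":0,"ry":0,"rz":0},
  {"dx":0,"dy":0,"dz":0,"rx":0,"ry":0,"rz":0},
  {"dx":0,"dy":0,"dz":0,"rx":0,"ry":0,"rz":0},
  {"dx":0,"dy":0,"dz":0,"rx":0,"ry":0,"rz":0},
])

```text
t: 17.77
ee_pos: [0.4651, 0.3108, 0.1993]
tcp_rot: [0.992, 0.125, 0.0, 0.0]
ft_force: [0.5, -0.5, -0.3]
grip_width: 0.048
finger_force: 0.0
```

```bash
cat > wc.py <<'E'
from h import *
# cap = circle of known size in shadow or sun: Hough on grey, near the expected spot
w=cam('wrist');st(); g=cv2.cvtColor(w['frame'],cv2.COLOR_BGR2GRAY)
c=cv2.HoughCircles(cv2.medianBlur(g,3),cv2.HOUGH_GRADIENT,1,15,param1=80,param2=11,minRadius=12,maxRadius=18)
for x,y,r in c[0][:12]:
    P=plane(w,(x,y),.041); R_=np.hypot(P[0],P[1])
    m=g[int(y)-6:int(y)+7,int(x)-6:int(x)+7]
    if .38<P[0]<.56 and .24<P[1]<.48: print((x,y,r),'med',np.median(m),P[:2],'rel@.047',rel((P[0],P[1],.047)))
E
python3 wc.py
```

```text
t 17.82 ee [0.4654 0.3105 0.1993] xax [0.969 0.247 0.   ] zax [ 0. -0. -1.] w 0.0483 ff 0.0 ft [ 0.4 -0.1  0.6]
(np.float32(254.5), np.float32(249.5), np.float32(13.6)) med 175.0 [0.4054 0.319 ] rel@.047 [-56.  -23.1 152.3]
(np.float32(276.5), np.float32(193.5), np.float32(14.1)) med 117.0 [0.465  0.3122] rel@.047 [  0.   -1.8 152.3]
(np.float32(187.5), np.float32(211.5), np.float32(14.0)) med 176.0 [0.4277 0.388 ] rel@.047 [-17.4 -84.5 152.3]
(np.float32(196.5), np.float32(199.5), np.float32(12.7)) med 62.0 [0.4412 0.3819] rel@.047 [ -5.8 -75.3 152.3]
```

Emit:
step_arm([
  {"dx":0,"dy":-1.2,"dz":25,"rx":0,"ry":0,"rz":0},
  {"dx":0,"dy":0,"dz":40,"rx":0,"ry":0,"rz":0},
  {"dx":0,"dy":0,"dz":36,"rx":0,"ry":0,"rz":0},
  {"dx":0,"dy":0,"dz":27,"rx":0,"ry":0,"rz":0},
  {"dx":0,"dy":0,"dz":15,"rx":0,"ry":0,"rz":0},
  {"dx":0,"dy":0,"dz":8,"rx":0,"ry":0,"rz":0},
  {"dx":0,"dy":0,"dz":0,"rx":0,"ry":0,"rz":0},
  {"dx":0,"dy":0,"dz":0,"rx":0,"ry":0,"rz":0},
  {"dx":0,"dy":0,"dz":0,"rx":0,"ry":0,"rz":0},
])

```text
t: 18.57
ee_pos: [0.4653, 0.3127, 0.0495]
tcp_rot: [0.992, 0.125, 0.001, -0.0]
ft_force: [0.7, -1.0, 0.0]
grip_width: 0.0482
finger_force: 0.0
```

Emit:
step_arm([
  {"dx":0,"dy":0,"dz":0,"rx":0,"ry":0,"rz":0},
  {"dx":0,"dy":0,"dz":0,"rx":0,"ry":0,"rz":0},
  {"dx":0,"dy":0,"dz":0,"rx":0,"ry":0,"rz":0},
  {"dx":0,"dy":0,"dz":0,"rx":0,"ry":0,"rz":0},
  {"dx":0,"dy":0,"dz":0,"rx":0,"ry":0,"rz":0},
  {"dx":0,"dy":0,"dz":0,"rx":0,"ry":0,"rz":0},
], fingers=24)

```text
t: 19.07
ee_pos: [0.465, 0.313, 0.0496]
tcp_rot: [0.992, 0.125, 0.001, -0.001]
ft_force: [-1.7, -1.6, 12.6]
grip_width: 0.0253
finger_force: 54.7
```

Emit:
step_arm([
  {"dx":0,"dy":0,"dz":-15,"rx":0,"ry":0,"rz":0},
  {"dx":0,"dy":0,"dz":-30,"rx":0,"ry":0,"rz":0},
  {"dx":0,"dy":0,"dz":-40,"rx":0,"ry":0,"rz":0},
  {"dx":0,"dy":0,"dz":-40,"rx":0,"ry":0,"rz":0},
  {"dx":2,"dy":20,"dz":-25,"rx":0,"ry":0,"rz":0},
  {"dx":4,"dy":36,"dz":0,"rx":0,"ry":0,"rz":0},
  {"dx":4,"dy":38,"dz":0,"rx":0,"ry":0,"rz":0},
  {"dx":4,"dy":38,"dz":0,"rx":0,"ry":0,"rz":0},
  {"dx":4,"dy":36,"dz":0,"rx":0,"ry":0,"rz":0},
  {"dx":4,"dy":23,"dz":0,"rx":0,"ry":0,"rz":0},
  {"dx":0,"dy":12,"dz":0,"rx":0,"ry":0,"rz":0},
  {"dx":0,"dy":0,"dz":0,"rx":0,"ry":0,"rz":0},
])

```text
t: 20.07
ee_pos: [0.5368, 0.1187, 0.1989]
tcp_rot: [0.992, 0.123, 0.0, 0.0]
ft_force: [-0.6, -0.1, -0.1]
grip_width: 0.025
finger_force: 54.0
```

```bash
python3 - <<'E'
from h import *
for i in range(3):w=cam('wrist')
st(); print(rel(bal(.02,.1487,.106)))
E
```

```text
t 20.22 ee [0.5357 0.1228 0.1985] xax [0.968 0.249 0.   ] zax [-0.     0.001 -1.   ] w 0.0249 ff 54.0 ft [ 0.3  0.5 -0.8]
[-0.   2.1 92.5]
```

Emit:
step_arm([
  {"dx":0,"dy":2,"dz":15,"rx":0,"ry":0,"rz":0},
  {"dx":0,"dy":0,"dz":25,"rx":0,"ry":0,"rz":0},
  {"dx":0,"dy":0,"dz":22,"rx":0,"ry":0,"rz":0},
  {"dx":0,"dy":0,"dz":15,"rx":0,"ry":0,"rz":0},
  {"dx":0,"dy":0,"dz":8,"rx":0,"ry":0,"rz":0},
  {"dx":0,"dy":0,"dz":4,"rx":0,"ry":0,"rz":0},
  {"dx":0,"dy":0,"dz":2,"rx":0,"ry":0,"rz":0},
  {"dx":0,"dy":0,"dz":0,"rx":0,"ry":0,"rz":0},
  {"dx":0,"dy":0,"dz":0,"rx":0,"ry":0,"rz":0},
])

```text
t: 20.97
ee_pos: [0.537, 0.1199, 0.1081]
tcp_rot: [0.992, 0.125, 0.001, -0.0]
ft_force: [0.3, 0.7, -0.2]
grip_width: 0.025
finger_force: 54.0
```

Emit:
step_arm([
  {"dx":0,"dy":0,"dz":1,"rx":0,"ry":0,"rz":0},
  {"dx":0,"dy":0,"dz":0.5,"rx":0,"ry":0,"rz":0},
  {"dx":0,"dy":0,"dz":0,"rx":0,"ry":0,"rz":0},
  {"dx":0,"dy":0,"dz":0,"rx":0,"ry":0,"rz":0},
])

```text
t: 21.3
ee_pos: [0.537, 0.1197, 0.1062]
tcp_rot: [0.992, 0.125, 0.0, -0.0]
ft_force: [0.7, 1.2, 3.5]
grip_width: 0.025
finger_force: 54.4
```

Emit:
step_arm([
  {"dx":0,"dy":0,"dz":0,"rx":0,"ry":0,"rz":0},
  {"dx":0,"dy":0,"dz":0,"rx":0,"ry":0,"rz":0},
  {"dx":0,"dy":0,"dz":0,"rx":0,"ry":0,"rz":0},
  {"dx":0,"dy":0,"dz":0,"rx":0,"ry":0,"rz":0},
  {"dx":0,"dy":0,"dz":-15,"rx":0,"ry":0,"rz":0},
  {"dx":0,"dy":0,"dz":-30,"rx":0,"ry":0,"rz":0},
  {"dx":0,"dy":0,"dz":-30,"rx":0,"ry":0,"rz":0},
  {"dx":0,"dy":0,"dz":-17,"rx":0,"ry":0,"rz":0},
], fingers=48)

```text
t: 21.97
ee_pos: [0.5372, 0.1194, 0.2004]
tcp_rot: [0.992, 0.125, 0.001, -0.0]
ft_force: [0.4, 0.7, -0.2]
grip_width: 0.0483
finger_force: 0.0
```

Emit:
step_arm([
  {"dx":-4,"dy":-28,"dz":0,"rx":0,"ry":0,"rz":0},
  {"dx":-5,"dy":-40,"dz":0,"rx":0,"ry":0,"rz":0},
  {"dx":-5,"dy":-40,"dz":0,"rx":0,"ry":0,"rz":0},
  {"dx":-5,"dy":-40,"dz":0,"rx":0,"ry":0,"rz":0},
  {"dx":-5,"dy":-40,"dz":0,"rx":0,"ry":0,"rz":0},
  {"dx":-5,"dy":-38,"dz":0,"rx":0,"ry":0,"rz":0},
  {"dx":-6,"dy":-36,"dz":0,"rx":0,"ry":0,"rz":0},
  {"dx":-4,"dy":-25,"dz":0,"rx":0,"ry":0,"rz":0},
  {"dx":0,"dy":0,"dz":0,"rx":0,"ry":0,"rz":0},
  {"dx":0,"dy":0,"dz":0,"rx":0,"ry":0,"rz":0},
  {"dx":0,"dy":0,"dz":0,"rx":0,"ry":0,"rz":0},
])

```text
t: 22.88
ee_pos: [0.4279, 0.3871, 0.1977]
tcp_rot: [0.992, 0.125, -0.0, 0.0]
ft_force: [0.7, -1.0, -0.1]
grip_width: 0.0479
finger_force: 0.0
```

```bash
python3 wc.py
```

```text
t 22.93 ee [0.4282 0.3867 0.1978] xax [0.969 0.247 0.   ] zax [ 0.    -0.001 -1.   ] w 0.0478 ff 0.0 ft [-0.2 -0.4  0.2]
(np.float32(342.5), np.float32(233.5), np.float32(13.8)) med 112.0 [0.4057 0.3184] rel@.047 [-38.6  60.5 150.8]
(np.float32(277.5), np.float32(192.5), np.float32(16.3)) med 114.0 [0.4293 0.3878] rel@.047 [  1.4  -0.9 150.8]
(np.float32(335.5), np.float32(219.5), np.float32(12.9)) med 58.0 [0.4175 0.3291] rel@.047 [-24.6  53.1 150.8]
```

Emit:
step_arm([
  {"dx":0.5,"dy":-0.7,"dz":25,"rx":0,"ry":0,"rz":0},
  {"dx":0,"dy":0,"dz":40,"rx":0,"ry":0,"rz":0},
  {"dx":0,"dy":0,"dz":36,"rx":0,"ry":0,"rz":0},
  {"dx":0,"dy":0,"dz":27,"rx":0,"ry":0,"rz":0},
  {"dx":0,"dy":0,"dz":14,"rx":0,"ry":0,"rz":0},
  {"dx":0,"dy":0,"dz":7,"rx":0,"ry":0,"rz":0},
  {"dx":0,"dy":0,"dz":0,"rx":0,"ry":0,"rz":0},
  {"dx":0,"dy":0,"dz":0,"rx":0,"ry":0,"rz":0},
  {"dx":0,"dy":0,"dz":0,"rx":0,"ry":0,"rz":0},
])

```text
t: 23.68
ee_pos: [0.4287, 0.3888, 0.0501]
tcp_rot: [0.992, 0.125, 0.001, -0.001]
ft_force: [0.8, 0.7, -0.1]
grip_width: 0.0478
finger_force: 0.0
```

Emit:
step_arm([
  {"dx":0,"dy":0,"dz":0,"rx":0,"ry":0,"rz":0},
  {"dx":0,"dy":0,"dz":0,"rx":0,"ry":0,"rz":0},
  {"dx":0,"dy":0,"dz":0,"rx":0,"ry":0,"rz":0},
  {"dx":0,"dy":0,"dz":0,"rx":0,"ry":0,"rz":0},
  {"dx":0,"dy":0,"dz":0,"rx":0,"ry":0,"rz":0},
  {"dx":0,"dy":0,"dz":0,"rx":0,"ry":0,"rz":0},
], fingers=24)

```text
t: 24.18
ee_pos: [0.4285, 0.3892, 0.05]
tcp_rot: [0.992, 0.125, 0.001, -0.001]
ft_force: [-1.7, -0.1, 10.8]
grip_width: 0.0255
finger_force: 54.0
```

Emit:
step_arm([
  {"dx":0,"dy":0,"dz":-15,"rx":0,"ry":0,"rz":0},
  {"dx":0,"dy":0,"dz":-30,"rx":0,"ry":0,"rz":0},
  {"dx":0,"dy":0,"dz":-40,"rx":0,"ry":0,"rz":0},
  {"dx":0,"dy":0,"dz":-40,"rx":0,"ry":0,"rz":0},
  {"dx":0,"dy":28,"dz":-24,"rx":0,"ry":0,"rz":0},
  {"dx":0,"dy":40,"dz":0,"rx":0,"ry":0,"rz":0},
  {"dx":0,"dy":40,"dz":0,"rx":0,"ry":0,"rz":0},
  {"dx":0,"dy":40,"dz":0,"rx":0,"ry":0,"rz":0},
  {"dx":0,"dy":40,"dz":0,"rx":0,"ry":0,"rz":0},
  {"dx":0,"dy":40,"dz":0,"rx":0,"ry":0,"rz":0},
  {"dx":0,"dy":36,"dz":0,"rx":0,"ry":0,"rz":0},
  {"dx":0,"dy":22,"dz":0,"rx":0,"ry":0,"rz":0},
])

```text
t: 25.18
ee_pos: [0.4995, 0.1077, 0.1986]
tcp_rot: [0.992, 0.124, 0.001, 0.0]
ft_force: [1.1, -0.1, -0.5]
grip_width: 0.025
finger_force: 53.5
```

```bash
python3 - <<'E'
from h import *
for i in range(6):w=cam('wrist')
st(); print(rel(bal(-.02,.1487,.1065)))
E
```

```text
t 25.48 ee [0.4987 0.1126 0.198 ] xax [0.968 0.249 0.   ] zax [ 0.     0.001 -1.   ] w 0.0252 ff 53.5 ft [-0.1 -0.6 -1.1]
[-1.7  1.2 91.5]
```

Emit:
step_arm([
  {"dx":-1.7,"dy":1.2,"dz":15,"rx":0,"ry":0,"rz":0},
  {"dx":0,"dy":0,"dz":25,"rx":0,"ry":0,"rz":0},
  {"dx":0,"dy":0,"dz":22,"rx":0,"ry":0,"rz":0},
  {"dx":0,"dy":0,"dz":15,"rx":0,"ry":0,"rz":0},
  {"dx":0,"dy":0,"dz":8,"rx":0,"ry":0,"rz":0},
  {"dx":0,"dy":0,"dz":4,"rx":0,"ry":0,"rz":0},
  {"dx":0,"dy":0,"dz":2,"rx":0,"ry":0,"rz":0},
  {"dx":0,"dy":0,"dz":0,"rx":0,"ry":0,"rz":0},
  {"dx":0,"dy":0,"dz":0,"rx":0,"ry":0,"rz":0},
])

```text
t: 26.23
ee_pos: [0.4979, 0.1103, 0.1075]
tcp_rot: [0.992, 0.125, 0.001, -0.0]
ft_force: [0.2, 0.4, -0.2]
grip_width: 0.0254
finger_force: 53.5
```

Emit:
step_arm([
  {"dx":0,"dy":0,"dz":1,"rx":0,"ry":0,"rz":0},
  {"dx":0,"dy":0,"dz":0.5,"rx":0,"ry":0,"rz":0},
  {"dx":0,"dy":0,"dz":0,"rx":0,"ry":0,"rz":0},
  {"dx":0,"dy":0,"dz":0,"rx":0,"ry":0,"rz":0},
])

```text
t: 26.57
ee_pos: [0.4981, 0.1104, 0.106]
tcp_rot: [0.992, 0.125, 0.001, -0.0]
ft_force: [-1.3, 1.2, 7.1]
grip_width: 0.025
finger_force: 54.1
```

Emit:
step_arm([
  {"dx":0,"dy":0,"dz":0,"rx":0,"ry":0,"rz":0},
  {"dx":0,"dy":0,"dz":0,"rx":0,"ry":0,"rz":0},
  {"dx":0,"dy":0,"dz":0,"rx":0,"ry":0,"rz":0},
  {"dx":0,"dy":0,"dz":0,"rx":0,"ry":0,"rz":0},
  {"dx":0,"dy":0,"dz":-15,"rx":0,"ry":0,"rz":0},
  {"dx":0,"dy":0,"dz":-30,"rx":0,"ry":0,"rz":0},
  {"dx":0,"dy":0,"dz":-30,"rx":0,"ry":0,"rz":0},
  {"dx":0,"dy":0,"dz":-17,"rx":0,"ry":0,"rz":0},
], fingers=48)

```text
t: 27.23
ee_pos: [0.4981, 0.1099, 0.1999]
tcp_rot: [0.992, 0.125, 0.001, -0.0]
ft_force: [0.2, 0.5, 0.1]
grip_width: 0.048
finger_force: 0.0
```

Emit:
step_arm([
  {"dx":-5,"dy":-28,"dz":0,"rx":0,"ry":0,"rz":0},
  {"dx":-6,"dy":-38,"dz":0,"rx":0,"ry":0,"rz":0},
  {"dx":-6,"dy":-38,"dz":0,"rx":0,"ry":0,"rz":0},
  {"dx":-6,"dy":-38,"dz":0,"rx":0,"ry":0,"rz":0},
  {"dx":-6,"dy":-36,"dz":0,"rx":0,"ry":0,"rz":0},
  {"dx":-6,"dy":-30,"dz":0,"rx":0,"ry":0,"rz":0},
  {"dx":-3,"dy":-17,"dz":0,"rx":0,"ry":0,"rz":0},
  {"dx":0,"dy":0,"dz":0,"rx":0,"ry":0,"rz":0},
  {"dx":0,"dy":0,"dz":0,"rx":0,"ry":0,"rz":0},
  {"dx":0,"dy":0,"dz":0,"rx":0,"ry":0,"rz":0},
])

```text
t: 28.07
ee_pos: [0.4052, 0.3178, 0.1973]
tcp_rot: [0.992, 0.125, 0.0, 0.0]
ft_force: [0.4, -0.3, -0.3]
grip_width: 0.048
finger_force: 0.0
```

```bash
sed -i 's/\.38<P/.33<P/' wc.py; python3 wc.py
```

```text
t 28.12 ee [0.4054 0.3176 0.1973] xax [0.969 0.247 0.   ] zax [ 0. -0. -1.] w 0.0481 ff 0.0 ft [-0.  -0.  -0.4]
(np.float32(275.5), np.float32(190.5), np.float32(15.2)) med 111.0 [0.4081 0.3208] rel@.047 [  3.4  -2.5 150.3]
```

Emit:
step_arm([
  {"dx":2,"dy":-1.8,"dz":25,"rx":0,"ry":0,"rz":0},
  {"dx":0,"dy":0,"dz":40,"rx":0,"ry":0,"rz":0},
  {"dx":0,"dy":0,"dz":36,"rx":0,"ry":0,"rz":0},
  {"dx":0,"dy":0,"dz":27,"rx":0,"ry":0,"rz":0},
  {"dx":0,"dy":0,"dz":14,"rx":0,"ry":0,"rz":0},
  {"dx":0,"dy":0,"dz":7,"rx":0,"ry":0,"rz":0},
  {"dx":0,"dy":0,"dz":0,"rx":0,"ry":0,"rz":0},
  {"dx":0,"dy":0,"dz":0,"rx":0,"ry":0,"rz":0},
  {"dx":0,"dy":0,"dz":0,"rx":0,"ry":0,"rz":0},
])

```text
t: 28.87
ee_pos: [0.4071, 0.3209, 0.0495]
tcp_rot: [0.992, 0.125, 0.001, -0.0]
ft_force: [0.2, -0.3, 0.4]
grip_width: 0.048
finger_force: 0.0
```

Emit:
step_arm([
  {"dx":0,"dy":0,"dz":0,"rx":0,"ry":0,"rz":0},
  {"dx":0,"dy":0,"dz":0,"rx":0,"ry":0,"rz":0},
  {"dx":0,"dy":0,"dz":0,"rx":0,"ry":0,"rz":0},
  {"dx":0,"dy":0,"dz":0,"rx":0,"ry":0,"rz":0},
  {"dx":0,"dy":0,"dz":0,"rx":0,"ry":0,"rz":0},
  {"dx":0,"dy":0,"dz":0,"rx":0,"ry":0,"rz":0},
], fingers=24)

```text
t: 29.37
ee_pos: [0.407, 0.3212, 0.0495]
tcp_rot: [0.992, 0.125, 0.001, -0.001]
ft_force: [-1.3, -2.9, 14.1]
grip_width: 0.0253
finger_force: 55.2
```

Emit:
step_arm([
  {"dx":0,"dy":0,"dz":-15,"rx":0,"ry":0,"rz":0},
  {"dx":0,"dy":0,"dz":-30,"rx":0,"ry":0,"rz":0},
  {"dx":0,"dy":0,"dz":-40,"rx":0,"ry":0,"rz":0},
  {"dx":0,"dy":0,"dz":-40,"rx":0,"ry":0,"rz":0},
  {"dx":-1,"dy":28,"dz":-24,"rx":0,"ry":0,"rz":0},
  {"dx":-1,"dy":38,"dz":0,"rx":0,"ry":0,"rz":0},
  {"dx":-1,"dy":38,"dz":0,"rx":0,"ry":0,"rz":0},
  {"dx":-1,"dy":38,"dz":0,"rx":0,"ry":0,"rz":0},
  {"dx":-1,"dy":36,"dz":0,"rx":0,"ry":0,"rz":0},
  {"dx":0,"dy":30,"dz":0,"rx":0,"ry":0,"rz":0},
  {"dx":0,"dy":17,"dz":0,"rx":0,"ry":0,"rz":0},
  {"dx":0,"dy":0,"dz":0,"rx":0,"ry":0,"rz":0},
])

```text
t: 30.37
ee_pos: [0.4581, 0.0979, 0.198]
tcp_rot: [0.992, 0.123, 0.001, 0.0]
ft_force: [0.1, -0.5, -0.6]
grip_width: 0.025
finger_force: 54.4
```

```bash
python3 - <<'E'
from h import *
for i in range(6):w=cam('wrist')
st(); print(rel(bal(-.06,.1487,.1065)))
E
```

```text
t 30.67 ee [0.4572 0.1026 0.1973] xax [0.968 0.25  0.   ] zax [-0.  0. -1.] w 0.0249 ff 54.4 ft [-0.1  0.7 -0.6]
[ 1.1  1.7 90.8]
```

Emit:
step_arm([
  {"dx":1,"dy":1.7,"dz":15,"rx":0,"ry":0,"rz":0},
  {"dx":0,"dy":0,"dz":25,"rx":0,"ry":0,"rz":0},
  {"dx":0,"dy":0,"dz":22,"rx":0,"ry":0,"rz":0},
  {"dx":0,"dy":0,"dz":14,"rx":0,"ry":0,"rz":0},
  {"dx":0,"dy":0,"dz":8,"rx":0,"ry":0,"rz":0},
  {"dx":0,"dy":0,"dz":4,"rx":0,"ry":0,"rz":0},
  {"dx":0,"dy":0,"dz":2,"rx":0,"ry":0,"rz":0},
  {"dx":0,"dy":0,"dz":0,"rx":0,"ry":0,"rz":0},
  {"dx":0,"dy":0,"dz":0,"rx":0,"ry":0,"rz":0},
])

```text
t: 31.42
ee_pos: [0.4591, 0.1004, 0.1079]
tcp_rot: [0.992, 0.125, 0.0, -0.0]
ft_force: [0.2, -0.3, -0.9]
grip_width: 0.0253
finger_force: 54.4
```

Emit:
step_arm([
  {"dx":0,"dy":0,"dz":1,"rx":0,"ry":0,"rz":0},
  {"dx":0,"dy":0,"dz":0.5,"rx":0,"ry":0,"rz":0},
  {"dx":0,"dy":0,"dz":0,"rx":0,"ry":0,"rz":0},
  {"dx":0,"dy":0,"dz":0,"rx":0,"ry":0,"rz":0},
])

```text
t: 31.75
ee_pos: [0.4591, 0.1002, 0.1061]
tcp_rot: [0.992, 0.125, 0.0, -0.0]
ft_force: [0.3, -0.5, 2.8]
grip_width: 0.0251
finger_force: 54.6
```

Emit:
step_arm([
  {"dx":0,"dy":0,"dz":0,"rx":0,"ry":0,"rz":0},
  {"dx":0,"dy":0,"dz":0,"rx":0,"ry":0,"rz":0},
  {"dx":0,"dy":0,"dz":0,"rx":0,"ry":0,"rz":0},
  {"dx":0,"dy":0,"dz":0,"rx":0,"ry":0,"rz":0},
  {"dx":0,"dy":0,"dz":-15,"rx":0,"ry":0,"rz":0},
  {"dx":0,"dy":0,"dz":-30,"rx":0,"ry":0,"rz":0},
  {"dx":0,"dy":0,"dz":-30,"rx":0,"ry":0,"rz":0},
  {"dx":0,"dy":0,"dz":-20,"rx":0,"ry":0,"rz":0},
], fingers=48)

```text
t: 32.42
ee_pos: [0.4591, 0.1, 0.2029]
tcp_rot: [0.992, 0.125, 0.001, -0.0]
ft_force: [0.7, -0.1, 0.2]
grip_width: 0.0484
finger_force: 0.0
```

Emit:
step_arm([
  {"dx":20,"dy":19,"dz":0,"rx":0,"ry":0,"rz":0},
  {"dx":28,"dy":27,"dz":0,"rx":0,"ry":0,"rz":0},
  {"dx":28,"dy":27,"dz":0,"rx":0,"ry":0,"rz":0},
  {"dx":28,"dy":27,"dz":0,"rx":0,"ry":0,"rz":0},
  {"dx":28,"dy":27,"dz":0,"rx":0,"ry":0,"rz":0},
  {"dx":23,"dy":21,"dz":0,"rx":0,"ry":0,"rz":0},
  {"dx":0,"dy":0,"dz":0,"rx":0,"ry":0,"rz":0},
  {"dx":0,"dy":0,"dz":0,"rx":0,"ry":0,"rz":0},
  {"dx":0,"dy":0,"dz":0,"rx":0,"ry":0,"rz":0},
  {"dx":0,"dy":0,"dz":0,"rx":0,"ry":0,"rz":0},
])

```text
t: 33.25
ee_pos: [0.645, -0.004, 0.2008]
tcp_rot: [0.992, 0.125, -0.0, -0.0]
ft_force: [0.1, 0.3, 0.5]
grip_width: 0.0482
finger_force: 0.0
```

```bash
python3 - <<'E'
from h import *
w=cam('wrist');st(); print(rel(bal(.095,0,.082)),proj(w,bal(.095,0,.095)),proj(w,bal(.095,0,.06)))
g=cv2.cvtColor(w['frame'],cv2.COLOR_BGR2HSV); m=cv2.inRange(g,(3,120,30),(16,255,255))
for r in range(140,300,8): c=np.flatnonzero(m[r,200:360])+200; print(r,(c.min(),c.max(),len(c)) if len(c) else None)
cv2.imwrite('pics/w7.png',cv2.resize(w['frame'],(800,600)))
E
```

```text
t 33.3 ee [ 0.645  -0.0039  0.201 ] xax [ 0.969  0.249 -0.   ] zax [-0.  0. -1.] w 0.0481 ff 0.0 ft [-0.8 -0.1 -0.3]
[  0.1   1.2 119. ] [279.1967 211.8534] [279.242  198.8418]
140 None
148 None
156 None
164 None
172 None
180 (np.int64(265), np.int64(301), 37)
188 (np.int64(265), np.int64(301), 37)
196 (np.int64(265), np.int64(301), 37)
204 (np.int64(265), np.int64(300), 36)
212 (np.int64(265), np.int64(300), 36)
220 (np.int64(265), np.int64(300), 36)
228 (np.int64(265), np.int64(300), 36)
236 (np.int64(265), np.int64(299), 35)
244 (np.int64(265), np.int64(299), 35)
252 (np.int64(265), np.int64(299), 35)
260 (np.int64(265), np.int64(299), 35)
268 (np.int64(270), np.int64(294), 17)
276 (np.int64(270), np.int64(294), 17)
284 (np.int64(268), np.int64(294), 19)
292 (np.int64(263), np.int64(299), 28)
```

View pics/w7.png

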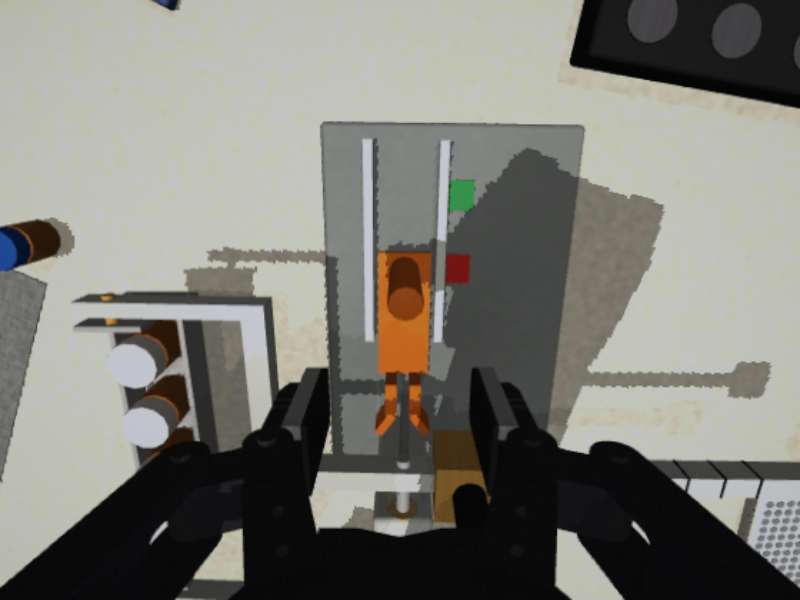

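The knob top is at view (405,303), about 2–3 mm to the +y side of the tool; the lock's path to the green mark is clear. I'll descend and grip.

Emit:
step_arm([
  {"dx":0,"dy":2.5,"dz":20,"rx":0,"ry":0,"rz":0},
  {"dx":0,"dy":0,"dz":35,"rx":0,"ry":0,"rz":0},
  {"dx":0,"dy":0,"dz":30,"rx":0,"ry":0,"rz":0},
  {"dx":0,"dy":0,"dz":20,"rx":0,"ry":0,"rz":0},
  {"dx":0,"dy":0,"dz":10,"rx":0,"ry":0,"rz":0},
  {"dx":0,"dy":0,"dz":4,"rx":0,"ry":0,"rz":0},
  {"dx":0,"dy":0,"dz":0,"rx":0,"ry":0,"rz":0},
  {"dx":0,"dy":0,"dz":0,"rx":0,"ry":0,"rz":0},
])

```text
t: 33.97
ee_pos: [0.6468, -0.007, 0.0831]
tcp_rot: [0.992, 0.125, 0.001, 0.0]
ft_force: [-0.3, -0.7, 0.8]
grip_width: 0.0481
finger_force: 0.0
```

Emit:
step_arm([
  {"dx":0,"dy":0,"dz":0,"rx":0,"ry":0,"rz":0},
  {"dx":0,"dy":0,"dz":0,"rx":0,"ry":0,"rz":0},
  {"dx":0,"dy":0,"dz":0,"rx":0,"ry":0,"rz":0},
  {"dx":0,"dy":0,"dz":0,"rx":0,"ry":0,"rz":0},
  {"dx":0,"dy":0,"dz":0,"rx":0,"ry":0,"rz":0},
  {"dx":0,"dy":0,"dz":0,"rx":0,"ry":0,"rz":0},
  {"dx":0,"dy":0,"dz":0,"rx":0,"ry":0,"rz":0},
], fingers=16)

```text
t: 34.55
ee_pos: [0.6468, -0.0068, 0.0829]
tcp_rot: [0.992, 0.125, 0.001, -0.0]
ft_force: [-2.6, 1.7, 8.8]
grip_width: 0.0185
finger_force: 58.3
```

Emit:
step_arm([
  {"dx":3,"dy":0,"dz":0,"rx":0,"ry":0,"rz":0},
  {"dx":6,"dy":0,"dz":0,"rx":0,"ry":0,"rz":0},
  {"dx":8,"dy":0,"dz":0,"rx":0,"ry":0,"rz":0},
  {"dx":8,"dy":0,"dz":0,"rx":0,"ry":0,"rz":0},
  {"dx":8,"dy":0,"dz":0,"rx":0,"ry":0,"rz":0},
  {"dx":7,"dy":0,"dz":0,"rx":0,"ry":0,"rz":0},
  {"dx":5,"dy":0,"dz":0,"rx":0,"ry":0,"rz":0},
  {"dx":3,"dy":0,"dz":0,"rx":0,"ry":0,"rz":0},
  {"dx":0,"dy":0,"dz":0,"rx":0,"ry":0,"rz":0},
  {"dx":0,"dy":0,"dz":0,"rx":0,"ry":0,"rz":0},
  {"dx":0,"dy":0,"dz":0,"rx":0,"ry":0,"rz":0},
])

```text
t: 35.47
ee_pos: [0.6938, 0.0049, 0.0831]
tcp_rot: [0.992, 0.125, 0.001, 0.0]
ft_force: [1.4, 1.3, 5.5]
grip_width: 0.0183
finger_force: 58.3
```

Emit:
step_arm([
  {"dx":1.5,"dy":0,"dz":0,"rx":0,"ry":0,"rz":0},
  {"dx":1.5,"dy":0,"dz":0,"rx":0,"ry":0,"rz":0},
  {"dx":0,"dy":0,"dz":0,"rx":0,"ry":0,"rz":0},
  {"dx":0,"dy":0,"dz":0,"rx":0,"ry":0,"rz":0},
])

```text
t: 35.8
ee_pos: [0.6953, 0.0052, 0.0828]
tcp_rot: [0.992, 0.125, -0.0, -0.0]
ft_force: [-8.6, -0.3, 11.1]
grip_width: 0.0182
finger_force: 59.1
```

```bash
python3 - <<'E'
from h import *
st(); s=robot.sense()['ee_pos']; print(np.hypot(s[0]-.6468,s[1]+.0068))
E
```

```text
t 35.8 ee [0.6953 0.0052 0.0828] xax [ 0.969  0.248 -0.001] zax [-0.001 -0.    -1.   ] w 0.0182 ff 59.1 ft [-8.6 -0.3 11.1]
0.04997752061093687
```

The lock is fully out (50.0 mm, at its stop). I'll open, rise and head over the poise knob.

Emit:
step_arm([
  {"dx":0,"dy":0,"dz":0,"rx":0,"ry":0,"rz":0},
  {"dx":0,"dy":0,"dz":0,"rx":0,"ry":0,"rz":0},
  {"dx":0,"dy":0,"dz":0,"rx":0,"ry":0,"rz":0},
  {"dx":0,"dy":0,"dz":0,"rx":0,"ry":0,"rz":0},
  {"dx":0,"dy":0,"dz":-20,"rx":0,"ry":0,"rz":0},
  {"dx":0,"dy":0,"dz":-40,"rx":0,"ry":0,"rz":0},
  {"dx":0,"dy":0,"dz":-40,"rx":0,"ry":0,"rz":0},
  {"dx":0,"dy":0,"dz":-27,"rx":0,"ry":0,"rz":0},
  {"dx":0,"dy":0,"dz":0,"rx":0,"ry":0,"rz":0},
  {"dx":0,"dy":0,"dz":0,"rx":0,"ry":0,"rz":0},
  {"dx":0,"dy":0,"dz":0,"rx":0,"ry":0,"rz":0},
], fingers=45)

```text
t: 36.72
ee_pos: [0.6954, 0.0057, 0.2082]
tcp_rot: [0.992, 0.125, -0.0, -0.0]
ft_force: [0.0, 0.4, -0.9]
grip_width: 0.0449
finger_force: 0.0
```

```bash
cat > lv.py <<'E'
from h import *
st()
def endpx():
    out=[]
    for n,box in(('scene',(150,170,195,225)),('side',(340,240,380,295))):
        c=cam(n); g=cv2.cvtColor(c['frame'],cv2.COLOR_BGR2GRAY)
        x0,y0,x1,y1=box; m=(g[y0:y1,x0:x1]<62).astype(np.uint8)
        k,_,S,C=cv2.connectedComponentsWithStats(m); i=1+np.argmax(S[1:,4]); out+=[(C[i]+[x0,y0]).round(2).tolist()+[int(S[i,4])]]
        out[-1].append(c)
    (ax,ay,aA,a),(bx,by,bA,b)=out; P,e=tri(a,(ax,ay),b,(bx,by))
    print('scene',(ax,ay,aA),'side',(bx,by,bA),'P',P,'err',round(e,4))
    return a,b
if __name__=='__main__': a,b=endpx()
E
python3 lv.py; python3 - <<'E'
from h import *
print(rel(bal(0,-.0315,.22)))
E
```

```text
t 36.72 ee [0.6954 0.0057 0.2082] xax [ 0.969  0.248 -0.001] zax [-0.001  0.    -1.   ] w 0.0449 ff 0.0 ft [ 0.   0.4 -0.9]
scene (169.86, 187.12, 91) side (359.18, 268.49, 61) P [ 0.6135 -0.2757  0.1264] err 0.0003
[-145.9   29.1  -12.3]
```

Emit:
step_arm([
  {"dx":-20,"dy":4,"dz":-6,"rx":0,"ry":0,"rz":0},
  {"dx":-36,"dy":7,"dz":-6,"rx":0,"ry":0,"rz":0},
  {"dx":-36,"dy":7,"dz":0,"rx":0,"ry":0,"rz":0},
  {"dx":-34,"dy":7,"dz":0,"rx":0,"ry":0,"rz":0},
  {"dx":-20,"dy":4,"dz":0,"rx":0,"ry":0,"rz":0},
  {"dx":0,"dy":0,"dz":0,"rx":0,"ry":0,"rz":0},
  {"dx":0,"dy":0,"dz":0,"rx":0,"ry":0,"rz":0},
  {"dx":0,"dy":0,"dz":0,"rx":0,"ry":0,"rz":0},
  {"dx":0,"dy":0,"dz":0,"rx":0,"ry":0,"rz":0},
])

```text
t: 37.57
ee_pos: [0.562, -0.0583, 0.2203]
tcp_rot: [0.992, 0.125, -0.0, 0.0]
ft_force: [0.7, -0.6, -0.8]
grip_width: 0.0449
finger_force: 0.0
```

```bash
python3 lv.py; python3 - <<'E'
from h import *
print(rel(bal(0,-.0315,.156)))
w=cam('wrist'); print(proj(w,bal(0,-.030,.162)))
g=cv2.cvtColor(w['frame'],cv2.COLOR_BGR2HSV); m=cv2.inRange(g,(10,100,40),(28,255,255))
for r in range(180,300,8): c=np.flatnonzero(m[r,210:350])+210; print(r,(c.min(),c.max(),len(c)) if len(c) else None)
crop(w,(210,170,350,290),5,'pics/w8.png')
E
```

```text
t 37.57 ee [ 0.562  -0.0583  0.2203] xax [ 0.969  0.249 -0.001] zax [-0.001 -0.    -1.   ] w 0.0449 ff 0.0 ft [ 0.7 -0.6 -0.8]
scene (169.73, 186.85, 99) side (359.13, 268.47, 62) P [ 0.6133 -0.276   0.1269] err 0.0006
[-0.9  0.2 64.3]
[275.1338 238.0067]
180 None
188 (np.int64(265), np.int64(308), 44)
196 (np.int64(261), np.int64(309), 49)
204 (np.int64(259), np.int64(309), 51)
212 (np.int64(259), np.int64(309), 42)
220 (np.int64(259), np.int64(309), 27)
228 (np.int64(259), np.int64(308), 23)
236 (np.int64(259), np.int64(308), 48)
244 (np.int64(232), np.int64(307), 65)
252 (np.int64(266), np.int64(291), 26)
260 None
268 None
276 None
284 None
292 None
```

View pics/w8.png

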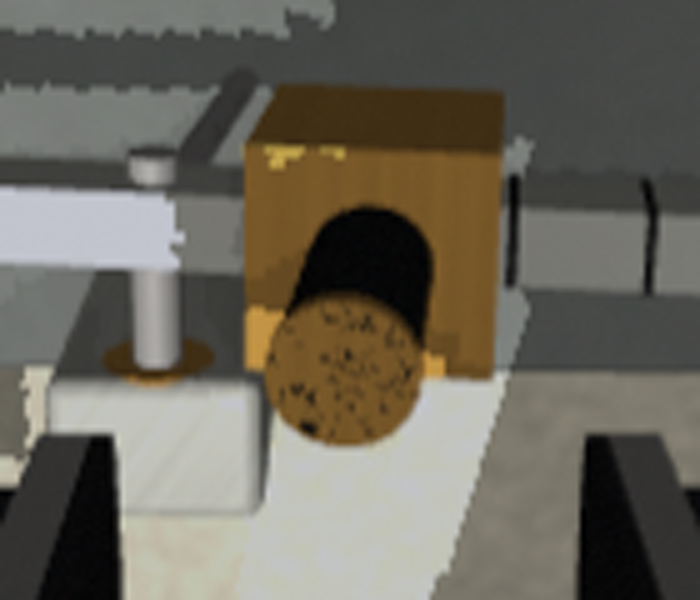

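The knob top at crop (345,370) is centred between the fingers (118 and 583). I'll cage it and slide outwards.

Emit:
step_arm([
  {"dx":0,"dy":0,"dz":12,"rx":0,"ry":0,"rz":0},
  {"dx":0,"dy":0,"dz":20,"rx":0,"ry":0,"rz":0},
  {"dx":0,"dy":0,"dz":18,"rx":0,"ry":0,"rz":0},
  {"dx":0,"dy":0,"dz":10,"rx":0,"ry":0,"rz":0},
  {"dx":0,"dy":0,"dz":4,"rx":0,"ry":0,"rz":0},
  {"dx":0,"dy":0,"dz":0,"rx":0,"ry":0,"rz":0},
  {"dx":0,"dy":0,"dz":0,"rx":0,"ry":0,"rz":0},
])

```text
t: 38.3
ee_pos: [0.5618, -0.0589, 0.1573]
tcp_rot: [0.992, 0.125, 0.0, 0.0]
ft_force: [-0.3, -0.4, 0.4]
grip_width: 0.0449
finger_force: 0.0
```

Emit:
step_arm([
  {"dx":0,"dy":0,"dz":0,"rx":0,"ry":0,"rz":0},
  {"dx":0,"dy":0,"dz":0,"rx":0,"ry":0,"rz":0},
  {"dx":0,"dy":0,"dz":0,"rx":0,"ry":0,"rz":0},
  {"dx":0,"dy":0,"dz":0,"rx":0,"ry":0,"rz":0},
  {"dx":0,"dy":0,"dz":0,"rx":0,"ry":0,"rz":0},
], fingers=24)

```text
t: 38.72
ee_pos: [0.5615, -0.0588, 0.157]
tcp_rot: [0.992, 0.125, 0.0, -0.0]
ft_force: [1.2, 0.2, 0.3]
grip_width: 0.0239
finger_force: 0.0
```

Emit:
step_arm([
  {"dx":0,"dy":4,"dz":0,"rx":0,"ry":0,"rz":0},
  {"dx":0,"dy":7,"dz":0,"rx":0,"ry":0,"rz":0},
  {"dx":0,"dy":9,"dz":0,"rx":0,"ry":0,"rz":0},
  {"dx":0,"dy":10,"dz":0,"rx":0,"ry":0,"rz":0},
  {"dx":0,"dy":10,"dz":0,"rx":0,"ry":0,"rz":0},
  {"dx":0,"dy":10,"dz":0,"rx":0,"ry":0,"rz":0},
  {"dx":0,"dy":10,"dz":0,"rx":0,"ry":0,"rz":0},
  {"dx":0,"dy":8,"dz":0,"rx":0,"ry":0,"rz":0},
  {"dx":0,"dy":5,"dz":0,"rx":0,"ry":0,"rz":0},
  {"dx":0,"dy":2,"dz":0,"rx":0,"ry":0,"rz":0},
  {"dx":0,"dy":0,"dz":0,"rx":0,"ry":0,"rz":0},
  {"dx":0,"dy":0,"dz":0,"rx":0,"ry":0,"rz":0},
])

```text
t: 39.72
ee_pos: [0.5801, -0.1313, 0.1568]
tcp_rot: [0.992, 0.125, 0.0, -0.0]
ft_force: [-1.0, 0.5, 0.7]
grip_width: 0.0242
finger_force: 0.4
```

```bash
python3 lv.py; python3 - <<'E'
from h import *
d=np.array(robot.sense()['ee_pos'])[:2]-O;c,s=np.cos(YAW),np.sin(YAW);print('tcp bal',d@[c,s],d@[-s,c])
E
```

```text
t 39.72 ee [ 0.5801 -0.1313  0.1568] xax [0.969 0.248 0.   ] zax [ 0.  0. -1.] w 0.0242 ff 0.4 ft [-1.   0.5  0.7]
scene (170.24, 187.55, 120) side (358.14, 268.14, 77) P [ 0.6129 -0.2739  0.1255] err 0.0025
tcp bal 0.0008162421277746425 -0.1062001023743517
```

Emit:
step_arm([
  {"dx":0,"dy":3,"dz":0,"rx":0,"ry":0,"rz":0},
  {"dx":0,"dy":4,"dz":0,"rx":0,"ry":0,"rz":0},
  {"dx":0,"dy":2,"dz":0,"rx":0,"ry":0,"rz":0},
  {"dx":0,"dy":0,"dz":0,"rx":0,"ry":0,"rz":0},
  {"dx":0,"dy":0,"dz":0,"rx":0,"ry":0,"rz":0},
  {"dx":0,"dy":-1.5,"dz":0,"rx":0,"ry":0,"rz":0},
  {"dx":0,"dy":0,"dz":0,"rx":0,"ry":0,"rz":0},
  {"dx":0,"dy":0,"dz":0,"rx":0,"ry":0,"rz":0},
  {"dx":0,"dy":0,"dz":0,"rx":0,"ry":0,"rz":0},
  {"dx":0,"dy":0,"dz":0,"rx":0,"ry":0,"rz":0},
  {"dx":0,"dy":0,"dz":0,"rx":0,"ry":0,"rz":0},
  {"dx":0,"dy":0,"dz":0,"rx":0,"ry":0,"rz":0},
])

```text
t: 40.82
ee_pos: [0.5819, -0.1387, 0.1568]
tcp_rot: [0.992, 0.125, 0.0, 0.0]
ft_force: [-1.0, -0.3, -0.6]
grip_width: 0.0242
finger_force: 0.0
```

```bash
python3 lv.py
```

```text
t 40.82 ee [ 0.5819 -0.1387  0.1568] xax [0.969 0.248 0.   ] zax [ 0. -0. -1.] w 0.0242 ff 0.0 ft [-1.  -0.3 -0.6]
scene (170.08, 186.24, 136) side (357.96, 267.02, 98) P [ 0.6129 -0.273   0.1297] err 0.0034
```

Emit:
step_arm([
  {"dx":0,"dy":4.5,"dz":0,"rx":0,"ry":0,"rz":0},
  {"dx":0,"dy":4,"dz":0,"rx":0,"ry":0,"rz":0},
  {"dx":0,"dy":1,"dz":0,"rx":0,"ry":0,"rz":0},
  {"dx":0,"dy":0,"dz":0,"rx":0,"ry":0,"rz":0},
  {"dx":0,"dy":0,"dz":0,"rx":0,"ry":0,"rz":0},
  {"dx":0,"dy":-1.5,"dz":0,"rx":0,"ry":0,"rz":0},
  {"dx":0,"dy":0,"dz":0,"rx":0,"ry":0,"rz":0},
  {"dx":0,"dy":0,"dz":0,"rx":0,"ry":0,"rz":0},
  {"dx":0,"dy":0,"dz":0,"rx":0,"ry":0,"rz":0},
  {"dx":0,"dy":0,"dz":0,"rx":0,"ry":0,"rz":0},
  {"dx":0,"dy":0,"dz":0,"rx":0,"ry":0,"rz":0},
  {"dx":0,"dy":0,"dz":0,"rx":0,"ry":0,"rz":0},
])

```text
t: 41.92
ee_pos: [0.5839, -0.1465, 0.1568]
tcp_rot: [0.992, 0.125, -0.0, 0.0]
ft_force: [0.7, 0.0, -0.3]
grip_width: 0.0241
finger_force: 0.0
```

```bash
python3 lv.py
```

```text
t 41.92 ee [ 0.5839 -0.1465  0.1568] xax [ 0.969  0.248 -0.   ] zax [ 0. -0. -1.] w 0.0241 ff 0.0 ft [ 0.7  0.  -0.3]
scene (170.2, 189.7, 152) side (358.09, 269.4, 117) P [ 0.6136 -0.2744  0.1195] err 0.0029
```

Emit:
step_arm([
  {"dx":0,"dy":-1.5,"dz":0,"rx":0,"ry":0,"rz":0},
  {"dx":0,"dy":0,"dz":0,"rx":0,"ry":0,"rz":0},
  {"dx":0,"dy":0,"dz":-20,"rx":0,"ry":0,"rz":0},
  {"dx":0,"dy":0,"dz":-40,"rx":0,"ry":0,"rz":0},
  {"dx":20,"dy":-30,"dz":-4,"rx":0,"ry":0,"rz":0},
  {"dx":20,"dy":-37,"dz":0,"rx":0,"ry":0,"rz":0},
  {"dx":0,"dy":-20,"dz":0,"rx":0,"ry":0,"rz":0},
  {"dx":0,"dy":0,"dz":0,"rx":0,"ry":0,"rz":0},
  {"dx":0,"dy":0,"dz":0,"rx":0,"ry":0,"rz":0},
  {"dx":0,"dy":0,"dz":0,"rx":0,"ry":0,"rz":0},
  {"dx":0,"dy":0,"dz":0,"rx":0,"ry":0,"rz":0},
  {"dx":0,"dy":0,"dz":0,"rx":0,"ry":0,"rz":0},
], fingers=26)

```text
t: 43.02
ee_pos: [0.6005, -0.0523, 0.2208]
tcp_rot: [0.992, 0.124, -0.0, 0.0]
ft_force: [-0.0, -0.6, -0.5]
grip_width: 0.0259
finger_force: 0.0
```

Emit:
step_arm([
  {"dx":0,"dy":0,"dz":0,"rx":0,"ry":0,"rz":0},
  {"dx":0,"dy":0,"dz":0,"rx":0,"ry":0,"rz":0},
  {"dx":0,"dy":0,"dz":0,"rx":0,"ry":0,"rz":0},
  {"dx":0,"dy":0,"dz":0,"rx":0,"ry":0,"rz":0},
  {"dx":0,"dy":0,"dz":0,"rx":0,"ry":0,"rz":0},
  {"dx":0,"dy":0,"dz":0,"rx":0,"ry":0,"rz":0},
  {"dx":0,"dy":0,"dz":0,"rx":0,"ry":0,"rz":0},
  {"dx":0,"dy":0,"dz":0,"rx":0,"ry":0,"rz":0},
  {"dx":0,"dy":0,"dz":0,"rx":0,"ry":0,"rz":0},
  {"dx":0,"dy":0,"dz":0,"rx":0,"ry":0,"rz":0},
  {"dx":0,"dy":0,"dz":0,"rx":0,"ry":0,"rz":0},
  {"dx":0,"dy":0,"dz":0,"rx":0,"ry":0,"rz":0},
])

```text
t: 44.02
ee_pos: [0.6006, -0.0512, 0.2208]
tcp_rot: [0.992, 0.125, 0.0, -0.0]
ft_force: [-0.0, 0.6, -0.1]
grip_width: 0.0259
finger_force: 0.0
```

```bash
python3 lv.py; python3 - <<'E'
from h import *
a=cam('scene'); g=cv2.cvtColor(a['frame'],cv2.COLOR_BGR2GRAY); print(g[180:206:1,158:196:2])
br=blobs(a,(12,120,40),(28,255,255),10,(185,150,290,230)); print(br)
print('pred caps scene', [(t,proj(a,bal(0,-.255*np.cos(t),.110-.255*np.sin(t))).round(1)) for t in(-.1,-.05,0,.05,.1)])
E
```

```text
t 44.02 ee [ 0.6006 -0.0512  0.2208] xax [0.969 0.248 0.   ] zax [ 0.  0. -1.] w 0.0259 ff 0.0 ft [-0.   0.6 -0.1]
scene (170.22, 191.34, 96) side (358.41, 271.38, 56) P [ 0.6132 -0.2767  0.1134] err 0.0016
[[153 147 147 181 166 178 153 138 156 135 124 165 170 184  79 162 179 179
  178]
 [164 152 126 155 157 112 163 166 148 176 152 130 162 173  78 177 178 179
  178]
 [118 156 166 159 174 109 149 159 122 161 133 124 183 169 102 174 177 178
  179]
 [155 133 123 141  97  67  71  78 119 144 185 149 184  90 125 179 177 179
  180]
 [157 119 148 158  63  67  72  66  73  48 108 161 180  82 153 180 178 179
  179]
 [180 175 165 144  67  74  71  67  68  18  85 185 171  93 173 178 177 180
  177]
 [115 162 122 128  67  71  67  66  64  61 104 182 102 113 179 177 178 178
  176]
 [167 177 153 115  61  64  68  67  49 140 186 180 152 156 180 178 179 180
  177]
 [134 113 164  70  61  58  64  68  44 184 182 181 182 180 180 179 178 178
  178]
 [177 155 185  54  53  56  58  61  55 150 187 186 184 183 180 179 179 181
  153]
 [155 123 119  42  46  53  44  55  37  77  83 110 163 188 184 183 181 183
  128]
 [
[... 766 characters left out ...]
29 179 178 178 178 179 179 178 179
  176]
 [185  94 100  78  85  80  78  76  80 160 179 179 178 179 177 178 179 179
  179]
 [181 180 183 181 180 164  95  88  96 181 178 178 179 176 179 179 177 179
  176]
 [168 177 181 181 179 178 180 181 178 178 177 178 177 176 178 178 178 179
  178]
 [167 167 179 179 179 177 179 178 179 178 179 179 177 178 178 179 178 179
  179]
 [170 165 177 175 175 181 176 181 179 178 177 179 178 179 178 179 176 181
  178]]
[([221.8, 179.7], [219, 177, 7, 6, 26]), ([221.6, 199.4], [213, 188, 19, 22, 274])]
pred caps scene [(-0.1, array([169.3, 184.6])), (-0.05, array([169.8, 188.9])), (0, array([170.5, 193.2])), (0.05, array([171.5, 197.4])), (0.1, array([172.7, 201.6]))]
```

Tilt is about −0.046 by both estimates, so the poise needs about 6.4 mm more. Going back to the knob to nudge it.

Emit:
step_arm([
  {"dx":-20,"dy":24,"dz":0,"rx":0,"ry":0,"rz":0},
  {"dx":-20,"dy":38,"dz":0,"rx":0,"ry":0,"rz":0},
  {"dx":0,"dy":25,"dz":4,"rx":0,"ry":0,"rz":0},
  {"dx":0,"dy":0,"dz":0,"rx":0,"ry":0,"rz":0},
  {"dx":0,"dy":0,"dz":0,"rx":0,"ry":0,"rz":0},
  {"dx":0,"dy":0,"dz":25,"rx":0,"ry":0,"rz":0},
  {"dx":0,"dy":0,"dz":25,"rx":0,"ry":0,"rz":0},
  {"dx":0,"dy":0,"dz":11,"rx":0,"ry":0,"rz":0},
  {"dx":0,"dy":0,"dz":0,"rx":0,"ry":0,"rz":0},
  {"dx":0,"dy":0,"dz":0,"rx":0,"ry":0,"rz":0},
], fingers=34)

```text
t: 45.0
ee_pos: [0.5838, -0.1437, 0.1561]
tcp_rot: [0.992, 0.125, -0.0, -0.0]
ft_force: [0.3, -0.9, 0.7]
grip_width: 0.0338
finger_force: 0.0
```

Emit:
step_arm([
  {"dx":0,"dy":0,"dz":0,"rx":0,"ry":0,"rz":0},
  {"dx":0,"dy":0,"dz":0,"rx":0,"ry":0,"rz":0},
  {"dx":0,"dy":0,"dz":0,"rx":0,"ry":0,"rz":0},
  {"dx":0,"dy":0,"dz":0,"rx":0,"ry":0,"rz":0},
], fingers=24)

```text
t: 45.33
ee_pos: [0.584, -0.1442, 0.1565]
tcp_rot: [0.992, 0.125, 0.001, 0.0]
ft_force: [0.2, 0.2, -0.0]
grip_width: 0.024
finger_force: 0.0
```

```bash
cat >> h.py <<'E'
def tb():
    d=np.array(robot.sense()['ee_pos'])[:2]-O;c,s=np.cos(YAW),np.sin(YAW);print('tcp bal',d@[c,s],d@[-s,c])
E
python3 -c "
from h import *
st();tb()"
```

```text
t 45.33 ee [ 0.584  -0.1442  0.1565] xax [0.969 0.248 0.001] zax [ 0.001 -0.    -1.   ] w 0.024 ff 0.0 ft [ 0.2  0.2 -0. ]
tcp bal 0.0013674832065965845 -0.11995472891256463
```

Emit:
step_arm([
  {"dx":0,"dy":3,"dz":0,"rx":0,"ry":0,"rz":0},
  {"dx":0,"dy":2,"dz":0,"rx":0,"ry":0,"rz":0},
  {"dx":0,"dy":2,"dz":0,"rx":0,"ry":0,"rz":0},
  {"dx":0,"dy":1.5,"dz":0,"rx":0,"ry":0,"rz":0},
  {"dx":0,"dy":1,"dz":0,"rx":0,"ry":0,"rz":0},
  {"dx":0,"dy":1,"dz":0,"rx":0,"ry":0,"rz":0},
  {"dx":0,"dy":0,"dz":0,"rx":0,"ry":0,"rz":0},
  {"dx":0,"dy":0,"dz":0,"rx":0,"ry":0,"rz":0},
  {"dx":0,"dy":0,"dz":0,"rx":0,"ry":0,"rz":0},
  {"dx":0,"dy":0,"dz":0,"rx":0,"ry":0,"rz":0},
  {"dx":0,"dy":0,"dz":0,"rx":0,"ry":0,"rz":0},
  {"dx":0,"dy":0,"dz":0,"rx":0,"ry":0,"rz":0},
])

```text
t: 46.33
ee_pos: [0.5863, -0.1544, 0.1558]
tcp_rot: [0.992, 0.125, 0.0, 0.0]
ft_force: [0.0, 0.0, 0.6]
grip_width: 0.0242
finger_force: 0.0
```

Emit:
step_arm([
  {"dx":0,"dy":-3,"dz":0,"rx":0,"ry":0,"rz":0},
  {"dx":0,"dy":0,"dz":0,"rx":0,"ry":0,"rz":0},
  {"dx":0,"dy":0,"dz":0,"rx":0,"ry":0,"rz":0},
  {"dx":0,"dy":0,"dz":0,"rx":0,"ry":0,"rz":0},
  {"dx":0,"dy":0,"dz":-20,"rx":0,"ry":0,"rz":0},
  {"dx":0,"dy":0,"dz":-40,"rx":0,"ry":0,"rz":0},
  {"dx":20,"dy":-30,"dz":-4,"rx":0,"ry":0,"rz":0},
  {"dx":20,"dy":-37,"dz":0,"rx":0,"ry":0,"rz":0},
  {"dx":0,"dy":-20,"dz":0,"rx":0,"ry":0,"rz":0},
  {"dx":0,"dy":0,"dz":0,"rx":0,"ry":0,"rz":0},
  {"dx":0,"dy":0,"dz":0,"rx":0,"ry":0,"rz":0},
  {"dx":0,"dy":0,"dz":0,"rx":0,"ry":0,"rz":0},
], fingers=26)

```text
t: 47.33
ee_pos: [0.6027, -0.0582, 0.2199]
tcp_rot: [0.992, 0.125, 0.0, 0.0]
ft_force: [-0.3, -0.6, -0.4]
grip_width: 0.0264
finger_force: 0.0
```

Emit:
step_arm([
  {"dx":0,"dy":0,"dz":0,"rx":0,"ry":0,"rz":0},
  {"dx":0,"dy":0,"dz":0,"rx":0,"ry":0,"rz":0},
  {"dx":0,"dy":0,"dz":0,"rx":0,"ry":0,"rz":0},
  {"dx":0,"dy":0,"dz":0,"rx":0,"ry":0,"rz":0},
  {"dx":0,"dy":0,"dz":0,"rx":0,"ry":0,"rz":0},
  {"dx":0,"dy":0,"dz":0,"rx":0,"ry":0,"rz":0},
  {"dx":0,"dy":0,"dz":0,"rx":0,"ry":0,"rz":0},
  {"dx":0,"dy":0,"dz":0,"rx":0,"ry":0,"rz":0},
  {"dx":0,"dy":0,"dz":0,"rx":0,"ry":0,"rz":0},
  {"dx":0,"dy":0,"dz":0,"rx":0,"ry":0,"rz":0},
  {"dx":0,"dy":0,"dz":0,"rx":0,"ry":0,"rz":0},
  {"dx":0,"dy":0,"dz":0,"rx":0,"ry":0,"rz":0},
])

```text
t: 48.33
ee_pos: [0.6026, -0.0576, 0.2198]
tcp_rot: [0.992, 0.125, -0.0, -0.0]
ft_force: [-0.2, -1.2, -0.3]
grip_width: 0.0256
finger_force: 0.0
```

```bash
cat > lv2.py <<'E'
import lv
from h import *
a,b=lv.endpx(); a,b=lv.endpx()
for n,c,(x0,y0,x1,y1),cols in(('scene',a,(158,172,184,215),(164,175)),('side',b,(340,240,380,295),None)):
    g=cv2.cvtColor(c['frame'],cv2.COLOR_BGR2GRAY)
    m=(g[y0:y1,x0:x1]<95).astype(np.uint8)
    k,_,S,C=cv2.connectedComponentsWithStats(m); i=1+np.argmax(S[1:,4]); print(n,'thr95',(C[i]+[x0,y0]).round(2),S[i])
    print('  pred',[(t,proj(c,bal(0,-.255*np.cos(t),.110-.255*np.sin(t))).round(1).tolist()) for t in(-.1,-.05,0,.05)])
E
python3 lv2.py; python3 -c "
from h import *
tb()"
```

```text
t 48.33 ee [ 0.6026 -0.0576  0.2198] xax [ 0.969  0.248 -0.   ] zax [-0.  0. -1.] w 0.0256 ff 0.0 ft [-0.2 -1.2 -0.3]
scene (170.89, 194.45, 98) side (357.78, 273.37, 51) P [ 0.6127 -0.2768  0.1038] err 0.0019
scene (170.65, 194.44, 96) side (357.8, 273.39, 51) P [ 0.6129 -0.2771  0.1038] err 0.0023
scene thr95 [170.75 194.51] [  0  14  26  17 239]
  pred [(-0.1, [169.3, 184.6]), (-0.05, [169.8, 188.9]), (0, [170.5, 193.2]), (0.05, [171.5, 197.4])]
side thr95 [355.45 269.49] [  0  18  25  20 158]
  pred [(-0.1, [360.0, 265.9]), (-0.05, [359.6, 268.7]), (0, [359.1, 271.3]), (0.05, [358.4, 273.8])]
tcp bal 0.04062967502245692 -0.040614372738396784
```

Tilt is now about −0.010, so I'll give a final nudge of about 1.9 mm past the last tool position.

Emit:
step_arm([
  {"dx":-20,"dy":24,"dz":0,"rx":0,"ry":0,"rz":0},
  {"dx":-20,"dy":38,"dz":0,"rx":0,"ry":0,"rz":0},
  {"dx":0,"dy":25,"dz":4,"rx":0,"ry":0,"rz":0},
  {"dx":0,"dy":0,"dz":0,"rx":0,"ry":0,"rz":0},
  {"dx":0,"dy":0,"dz":0,"rx":0,"ry":0,"rz":0},
  {"dx":0,"dy":0,"dz":25,"rx":0,"ry":0,"rz":0},
  {"dx":0,"dy":0,"dz":25,"rx":0,"ry":0,"rz":0},
  {"dx":0,"dy":0,"dz":11,"rx":0,"ry":0,"rz":0},
  {"dx":0,"dy":0,"dz":0,"rx":0,"ry":0,"rz":0},
  {"dx":0,"dy":0,"dz":0,"rx":0,"ry":0,"rz":0},
], fingers=34)

```text
t: 49.37
ee_pos: [0.5859, -0.1501, 0.1551]
tcp_rot: [0.992, 0.125, -0.0, -0.0]
ft_force: [1.6, 0.6, 0.1]
grip_width: 0.0341
finger_force: 0.0
```

Emit:
step_arm([
  {"dx":0,"dy":0,"dz":0,"rx":0,"ry":0,"rz":0},
  {"dx":0,"dy":0,"dz":0,"rx":0,"ry":0,"rz":0},
  {"dx":0,"dy":0,"dz":0,"rx":0,"ry":0,"rz":0},
  {"dx":0,"dy":0,"dz":0,"rx":0,"ry":0,"rz":0},
], fingers=24)

```text
t: 49.7
ee_pos: [0.5862, -0.1507, 0.1556]
tcp_rot: [0.992, 0.125, 0.001, 0.0]
ft_force: [0.1, -0.8, -0.2]
grip_width: 0.0237
finger_force: 0.5
```

```bash
python3 -c "
from h import *
st();tb()"
```

```text
t 49.7 ee [ 0.5862 -0.1507  0.1556] xax [0.969 0.248 0.001] zax [ 0.001 -0.    -1.   ] w 0.0237 ff 0.5 ft [ 0.1 -0.8 -0.2]
tcp bal 0.0018711770140703403 -0.1268156689600771
```

Emit:
step_arm([
  {"dx":0,"dy":2,"dz":0,"rx":0,"ry":0,"rz":0},
  {"dx":0,"dy":1,"dz":0,"rx":0,"ry":0,"rz":0},
  {"dx":0,"dy":1,"dz":0,"rx":0,"ry":0,"rz":0},
  {"dx":0,"dy":1,"dz":0,"rx":0,"ry":0,"rz":0},
  {"dx":0,"dy":0.5,"dz":0,"rx":0,"ry":0,"rz":0},
  {"dx":0,"dy":0,"dz":0,"rx":0,"ry":0,"rz":0},
  {"dx":0,"dy":0,"dz":0,"rx":0,"ry":0,"rz":0},
  {"dx":0,"dy":0,"dz":0,"rx":0,"ry":0,"rz":0},
  {"dx":0,"dy":0,"dz":0,"rx":0,"ry":0,"rz":0},
  {"dx":0,"dy":0,"dz":0,"rx":0,"ry":0,"rz":0},
  {"dx":0,"dy":0,"dz":0,"rx":0,"ry":0,"rz":0},
])

```text
t: 50.62
ee_pos: [0.5872, -0.1559, 0.1548]
tcp_rot: [0.992, 0.125, -0.0, -0.0]
ft_force: [0.1, -0.4, -0.2]
grip_width: 0.0241
finger_force: 0.0
```

Emit:
step_arm([
  {"dx":0,"dy":-3,"dz":0,"rx":0,"ry":0,"rz":0},
  {"dx":0,"dy":0,"dz":0,"rx":0,"ry":0,"rz":0},
  {"dx":0,"dy":0,"dz":0,"rx":0,"ry":0,"rz":0},
  {"dx":0,"dy":0,"dz":0,"rx":0,"ry":0,"rz":0},
  {"dx":0,"dy":0,"dz":-20,"rx":0,"ry":0,"rz":0},
  {"dx":0,"dy":0,"dz":-40,"rx":0,"ry":0,"rz":0},
  {"dx":20,"dy":-30,"dz":-4,"rx":0,"ry":0,"rz":0},
  {"dx":20,"dy":-37,"dz":0,"rx":0,"ry":0,"rz":0},
  {"dx":0,"dy":-20,"dz":0,"rx":0,"ry":0,"rz":0},
  {"dx":0,"dy":0,"dz":0,"rx":0,"ry":0,"rz":0},
  {"dx":0,"dy":0,"dz":0,"rx":0,"ry":0,"rz":0},
  {"dx":0,"dy":0,"dz":0,"rx":0,"ry":0,"rz":0},
], fingers=26)

```text
t: 51.62
ee_pos: [0.6035, -0.0598, 0.2189]
tcp_rot: [0.992, 0.125, 0.0, 0.0]
ft_force: [-0.2, -0.5, 0.5]
grip_width: 0.026
finger_force: 0.0
```

Emit:
step_arm([
  {"dx":0,"dy":0,"dz":0,"rx":0,"ry":0,"rz":0},
  {"dx":0,"dy":0,"dz":0,"rx":0,"ry":0,"rz":0},
  {"dx":0,"dy":0,"dz":0,"rx":0,"ry":0,"rz":0},
  {"dx":0,"dy":0,"dz":0,"rx":0,"ry":0,"rz":0},
  {"dx":0,"dy":0,"dz":0,"rx":0,"ry":0,"rz":0},
  {"dx":0,"dy":0,"dz":0,"rx":0,"ry":0,"rz":0},
  {"dx":0,"dy":0,"dz":0,"rx":0,"ry":0,"rz":0},
  {"dx":0,"dy":0,"dz":0,"rx":0,"ry":0,"rz":0},
  {"dx":0,"dy":0,"dz":0,"rx":0,"ry":0,"rz":0},
  {"dx":0,"dy":0,"dz":0,"rx":0,"ry":0,"rz":0},
  {"dx":0,"dy":0,"dz":0,"rx":0,"ry":0,"rz":0},
  {"dx":0,"dy":0,"dz":0,"rx":0,"ry":0,"rz":0},
])

```text
t: 52.62
ee_pos: [0.6035, -0.0591, 0.2188]
tcp_rot: [0.992, 0.125, -0.0, 0.0]
ft_force: [0.0, -0.9, 0.5]
grip_width: 0.0258
finger_force: 0.0
```

```bash
python3 lv2.py | head -3; python3 - <<'E'
from h import *
a=cam('scene'); g=cv2.cvtColor(a['frame'],cv2.COLOR_BGR2GRAY); print(g[182:206,162:176:2])
E
```

```text
t 52.62 ee [ 0.6035 -0.0591  0.2188] xax [ 0.969  0.248 -0.   ] zax [-0. -0. -1.] w 0.0258 ff 0.0 ft [ 0.  -0.9  0.5]
scene (170.74, 194.43, 97) side (357.71, 273.33, 52) P [ 0.6128 -0.2768  0.1039] err 0.0024
scene (170.71, 194.41, 97) side (357.71, 273.33, 52) P [ 0.6128 -0.2769  0.1039] err 0.0025
[[167 158 181 162 165 152 113]
 [125 138 144 159 126 159 165]
 [145 160 161 177 173 158 139]
 [165 152 124 113 151 133 157]
 [120 149 114  69  68  82  81]
 [155 144  68  72  69  72  72]
 [163 126  63  71  70  71  67]
 [181 142  67  68  71  67  63]
 [117 154  61  66  69  68  47]
 [152 141  57  60  60  69  48]
 [132  93  55  57  60  61  49]
 [186  88  49  51  51  52  33]
 [158  68  42  43  45  43  26]
 [158  97  24  38  38  41  27]
 [183 164  27  24  30  30  33]
 [188 178  16  19  15  19  24]
 [ 95 119  41  17   6  18  29]
 [ 82  87  87  86  68  50  34]
 [ 79  77  83  88  84  84  81]
 [ 95  79  79  83  81  83  82]
 [182 181 184 165  95  87  95]
 [181 180 181 180 181 180 181]
 [178 180 178 179 178 181 180]
 [178 178 176 177 179 179 180]]
```

The poise didn't move (the earlier push included overshoot). I'll go again, this time watching the beam end while still in the cage.

Emit:
step_arm([
  {"dx":-20,"dy":24,"dz":0,"rx":0,"ry":0,"rz":0},
  {"dx":-20,"dy":38,"dz":0,"rx":0,"ry":0,"rz":0},
  {"dx":0,"dy":25,"dz":4,"rx":0,"ry":0,"rz":0},
  {"dx":0,"dy":0,"dz":0,"rx":0,"ry":0,"rz":0},
  {"dx":0,"dy":0,"dz":0,"rx":0,"ry":0,"rz":0},
  {"dx":0,"dy":0,"dz":25,"rx":0,"ry":0,"rz":0},
  {"dx":0,"dy":0,"dz":25,"rx":0,"ry":0,"rz":0},
  {"dx":0,"dy":0,"dz":10,"rx":0,"ry":0,"rz":0},
  {"dx":0,"dy":0,"dz":0,"rx":0,"ry":0,"rz":0},
  {"dx":0,"dy":0,"dz":0,"rx":0,"ry":0,"rz":0},
], fingers=34)

```text
t: 53.7
ee_pos: [0.5868, -0.1517, 0.1552]
tcp_rot: [0.992, 0.125, -0.0, -0.0]
ft_force: [-0.3, 0.4, 0.9]
grip_width: 0.0341
finger_force: 0.0
```

Emit:
step_arm([
  {"dx":0,"dy":0,"dz":0,"rx":0,"ry":0,"rz":0},
  {"dx":0,"dy":0,"dz":0,"rx":0,"ry":0,"rz":0},
  {"dx":0,"dy":0,"dz":0,"rx":0,"ry":0,"rz":0},
  {"dx":0,"dy":0,"dz":0,"rx":0,"ry":0,"rz":0},
], fingers=24)

```text
t: 54.03
ee_pos: [0.5869, -0.1521, 0.1555]
tcp_rot: [0.992, 0.125, 0.0, 0.0]
ft_force: [0.1, -0.3, -0.2]
grip_width: 0.0243
finger_force: 0.0
```

```bash
cat > cap.py <<'E'
from h import *
# full dark cap in scene: darkness-weighted row centroid in a thin column band, plus brass and knob columns
tb(); a=cam('scene'); g=cv2.cvtColor(a['frame'],cv2.COLOR_BGR2GRAY).astype(float)
w=np.clip(110-g[180:199,167:174],0,60); r=np.arange(180,199)[:,None]; print('cap rows',((w*r).sum(0)/w.sum(0)).round(2),'mean',((w*r).sum()/w.sum()).round(2))
br=blobs(a,(12,110,30),(28,255,255),30,(185,170,260,225)); print(br)
E
python3 cap.py
```

```text
tcp bal 0.0022007571276152714 -0.12839278489866476
cap rows [191.73 191.94 192.   192.   192.01 192.16 192.23] mean 192.01
[([219.0, 181.0], [215, 179, 9, 5, 37]), ([219.5, 201.3], [211, 190, 19, 21, 264])]
```

Emit:
step_arm([
  {"dx":0,"dy":2,"dz":0,"rx":0,"ry":0,"rz":0},
  {"dx":0,"dy":2,"dz":0,"rx":0,"ry":0,"rz":0},
  {"dx":0,"dy":1,"dz":0,"rx":0,"ry":0,"rz":0},
  {"dx":0,"dy":0.5,"dz":0,"rx":0,"ry":0,"rz":0},
  {"dx":0,"dy":0,"dz":0,"rx":0,"ry":0,"rz":0},
  {"dx":0,"dy":0,"dz":0,"rx":0,"ry":0,"rz":0},
  {"dx":0,"dy":0,"dz":0,"rx":0,"ry":0,"rz":0},
])

```text
t: 54.67
ee_pos: [0.5879, -0.1575, 0.1548]
tcp_rot: [0.992, 0.125, -0.0, 0.0]
ft_force: [-0.7, -0.5, 0.1]
grip_width: 0.0241
finger_force: 0.0
```

```bash
python3 cap.py
```

```text
tcp bal 0.0018852976211476506 -0.1338643298675305
cap rows [192.18 192.   192.05 192.27 192.09 192.47 192.5 ] mean 192.22
[([219.3, 201.1], [210, 189, 20, 22, 273])]
```

Emit:
step_arm([
  {"dx":0,"dy":0.5,"dz":0,"rx":0,"ry":0,"rz":0},
  {"dx":0,"dy":0.5,"dz":0,"rx":0,"ry":0,"rz":0},
  {"dx":0,"dy":0,"dz":0,"rx":0,"ry":0,"rz":0},
  {"dx":0,"dy":0,"dz":0,"rx":0,"ry":0,"rz":0},
  {"dx":0,"dy":0,"dz":0,"rx":0,"ry":0,"rz":0},
  {"dx":0,"dy":0,"dz":0,"rx":0,"ry":0,"rz":0},
])

```text
t: 55.22
ee_pos: [0.5882, -0.1584, 0.1548]
tcp_rot: [0.992, 0.125, -0.0, -0.0]
ft_force: [-0.1, 0.4, 0.0]
grip_width: 0.0239
finger_force: 0.4
```

```bash
python3 cap.py; python3 -c "
from h import *
a=cam('scene');P=plane(a,(219,181),.1585);d=P[:2]-O;c,s=np.cos(YAW),np.sin(YAW);print(d@[c,s],d@[-s,c])"
```

```text
tcp bal 0.0019055844147444565 -0.13478954874621746
cap rows [192.45 191.96 192.05 192.35 192.43 192.5  192.51] mean 192.31
[([219.0, 201.0], [210, 189, 20, 22, 281])]
-0.007869577306556123 -0.1319997943734769
```

Emit:
step_arm([
  {"dx":0,"dy":0.5,"dz":0,"rx":0,"ry":0,"rz":0},
  {"dx":0,"dy":0,"dz":0,"rx":0,"ry":0,"rz":0},
  {"dx":0,"dy":0,"dz":0,"rx":0,"ry":0,"rz":0},
  {"dx":0,"dy":0,"dz":0,"rx":0,"ry":0,"rz":0},
  {"dx":0,"dy":0,"dz":0,"rx":0,"ry":0,"rz":0},
  {"dx":0,"dy":0,"dz":0,"rx":0,"ry":0,"rz":0},
])

```text
t: 55.82
ee_pos: [0.5884, -0.1589, 0.1548]
tcp_rot: [0.992, 0.125, -0.0, 0.0]
ft_force: [-0.3, -0.1, -1.0]
grip_width: 0.0244
finger_force: 0.3
```

```bash
python3 cap.py
```

```text
tcp bal 0.0019332200611057338 -0.13534101964806314
cap rows [192.44 191.97 192.05 192.35 192.46 192.5  192.54] mean 192.32
[([218.7, 201.0], [210, 189, 19, 22, 279])]
```

Emit:
step_arm([
  {"dx":0,"dy":0.5,"dz":0,"rx":0,"ry":0,"rz":0},
  {"dx":0,"dy":0.3,"dz":0,"rx":0,"ry":0,"rz":0},
  {"dx":0,"dy":0,"dz":0,"rx":0,"ry":0,"rz":0},
  {"dx":0,"dy":0,"dz":0,"rx":0,"ry":0,"rz":0},
  {"dx":0,"dy":-1.5,"dz":0,"rx":0,"ry":0,"rz":0},
  {"dx":0,"dy":-1.5,"dz":0,"rx":0,"ry":0,"rz":0},
  {"dx":0,"dy":0,"dz":0,"rx":0,"ry":0,"rz":0},
  {"dx":0,"dy":0,"dz":0,"rx":0,"ry":0,"rz":0},
  {"dx":0,"dy":0,"dz":0,"rx":0,"ry":0,"rz":0},
  {"dx":0,"dy":0,"dz":0,"rx":0,"ry":0,"rz":0},
  {"dx":0,"dy":0,"dz":0,"rx":0,"ry":0,"rz":0},
  {"dx":0,"dy":0,"dz":0,"rx":0,"ry":0,"rz":0},
])

```text
t: 56.87
ee_pos: [0.5878, -0.1568, 0.1548]
tcp_rot: [0.992, 0.125, -0.0, 0.0]
ft_force: [0.1, 0.6, 0.0]
grip_width: 0.0242
finger_force: 0.0
```

Emit:
step_arm([
  {"dx":0,"dy":0,"dz":0,"rx":0,"ry":0,"rz":0},
  {"dx":0,"dy":0,"dz":-20,"rx":0,"ry":0,"rz":0},
  {"dx":0,"dy":0,"dz":-40,"rx":0,"ry":0,"rz":0},
  {"dx":20,"dy":-30,"dz":-4,"rx":0,"ry":0,"rz":0},
  {"dx":20,"dy":-37,"dz":0,"rx":0,"ry":0,"rz":0},
  {"dx":0,"dy":-20,"dz":0,"rx":0,"ry":0,"rz":0},
  {"dx":0,"dy":0,"dz":0,"rx":0,"ry":0,"rz":0},
  {"dx":0,"dy":0,"dz":0,"rx":0,"ry":0,"rz":0},
  {"dx":0,"dy":0,"dz":0,"rx":0,"ry":0,"rz":0},
  {"dx":0,"dy":0,"dz":0,"rx":0,"ry":0,"rz":0},
  {"dx":0,"dy":0,"dz":0,"rx":0,"ry":0,"rz":0},
  {"dx":0,"dy":0,"dz":0,"rx":0,"ry":0,"rz":0},
], fingers=26)

```text
t: 57.87
ee_pos: [0.6048, -0.0638, 0.2188]
tcp_rot: [0.992, 0.124, -0.0, 0.0]
ft_force: [0.0, -0.8, 0.3]
grip_width: 0.0261
finger_force: 0.0
```

Emit:
step_arm([
  {"dx":0,"dy":0,"dz":0,"rx":0,"ry":0,"rz":0},
  {"dx":0,"dy":0,"dz":0,"rx":0,"ry":0,"rz":0},
  {"dx":0,"dy":0,"dz":0,"rx":0,"ry":0,"rz":0},
  {"dx":0,"dy":0,"dz":0,"rx":0,"ry":0,"rz":0},
  {"dx":0,"dy":0,"dz":0,"rx":0,"ry":0,"rz":0},
  {"dx":0,"dy":0,"dz":0,"rx":0,"ry":0,"rz":0},
  {"dx":0,"dy":0,"dz":0,"rx":0,"ry":0,"rz":0},
  {"dx":0,"dy":0,"dz":0,"rx":0,"ry":0,"rz":0},
  {"dx":0,"dy":0,"dz":0,"rx":0,"ry":0,"rz":0},
  {"dx":0,"dy":0,"dz":0,"rx":0,"ry":0,"rz":0},
  {"dx":0,"dy":0,"dz":0,"rx":0,"ry":0,"rz":0},
  {"dx":0,"dy":0,"dz":0,"rx":0,"ry":0,"rz":0},
])

```text
t: 58.87
ee_pos: [0.6049, -0.063, 0.2188]
tcp_rot: [0.992, 0.125, -0.0, 0.0]
ft_force: [-0.0, 0.2, 0.2]
grip_width: 0.026
finger_force: 0.0
```

```bash
python3 lv2.py | head -3; python3 cap.py
```

```text
t 58.87 ee [ 0.6049 -0.063   0.2188] xax [ 0.969  0.248 -0.   ] zax [-0. -0. -1.] w 0.026 ff 0.0 ft [-0.   0.2  0.2]
scene (170.79, 196.3, 100) side (357.35, 274.61, 51) P [ 0.6127 -0.2774  0.098 ] err 0.0033
scene (170.87, 196.42, 98) side (357.36, 274.6, 50) P [ 0.6128 -0.2772  0.0978] err 0.0031
tcp bal 0.0414332041250773 -0.04636298010278147
cap rows [193.59 193.34 193.48 193.46 193.52 193.56 193.7 ] mean 193.52
[([217.0, 182.0], [214, 180, 7, 5, 30]), ([218.6, 201.5], [210, 190, 19, 22, 281])]
```

The tilt is now about +0.012 (poise 1.6 mm too far). Contact geometry says the tool's half-slack is about 3.3 mm, so I'll push inwards from contact near y −0.1304 to about −0.1288.

Emit:
step_arm([
  {"dx":-20,"dy":24,"dz":0,"rx":0,"ry":0,"rz":0},
  {"dx":-20,"dy":38,"dz":0,"rx":0,"ry":0,"rz":0},
  {"dx":0,"dy":25,"dz":4,"rx":0,"ry":0,"rz":0},
  {"dx":0,"dy":0,"dz":0,"rx":0,"ry":0,"rz":0},
  {"dx":0,"dy":0,"dz":0,"rx":0,"ry":0,"rz":0},
  {"dx":0,"dy":0,"dz":25,"rx":0,"ry":0,"rz":0},
  {"dx":0,"dy":0,"dz":25,"rx":0,"ry":0,"rz":0},
  {"dx":0,"dy":0,"dz":10,"rx":0,"ry":0,"rz":0},
  {"dx":0,"dy":0,"dz":0,"rx":0,"ry":0,"rz":0},
  {"dx":0,"dy":0,"dz":0,"rx":0,"ry":0,"rz":0},
], fingers=34)

```text
t: 59.95
ee_pos: [0.5882, -0.1554, 0.1551]
tcp_rot: [0.992, 0.125, -0.0, -0.0]
ft_force: [0.5, -0.3, 0.2]
grip_width: 0.0338
finger_force: 0.0
```

Emit:
step_arm([
  {"dx":0,"dy":0,"dz":0,"rx":0,"ry":0,"rz":0},
  {"dx":0,"dy":0,"dz":0,"rx":0,"ry":0,"rz":0},
  {"dx":0,"dy":0,"dz":0,"rx":0,"ry":0,"rz":0},
  {"dx":0,"dy":0,"dz":0,"rx":0,"ry":0,"rz":0},
  {"dx":0,"dy":0,"dz":0,"rx":0,"ry":0,"rz":0},
], fingers=24)

```text
t: 60.37
ee_pos: [0.5881, -0.1559, 0.1552]
tcp_rot: [0.992, 0.125, 0.0, 0.0]
ft_force: [-0.1, 1.2, 0.8]
grip_width: 0.0241
finger_force: 0.0
```

```bash
sed -i 's/199/203/g' cap.py; python3 cap.py
```

```text
tcp bal 0.002468670796452586 -0.13237959653238413
cap rows [194.27 194.15 194.48 194.42 194.59 194.64 194.8 ] mean 194.48
[([216.9, 182.1], [213, 180, 9, 5, 31]), ([218.5, 201.9], [210, 190, 19, 22, 275])]
```

Emit:
step_arm([
  {"dx":0,"dy":-0.8,"dz":0,"rx":0,"ry":0,"rz":0},
  {"dx":0,"dy":-0.7,"dz":0,"rx":0,"ry":0,"rz":0},
  {"dx":0,"dy":-0.5,"dz":0,"rx":0,"ry":0,"rz":0},
  {"dx":0,"dy":0,"dz":0,"rx":0,"ry":0,"rz":0},
  {"dx":0,"dy":0,"dz":0,"rx":0,"ry":0,"rz":0},
  {"dx":0,"dy":0,"dz":0,"rx":0,"ry":0,"rz":0},
])

```text
t: 60.92
ee_pos: [0.5875, -0.154, 0.1548]
tcp_rot: [0.992, 0.125, -0.0, 0.0]
ft_force: [-0.2, -0.4, -0.1]
grip_width: 0.024
finger_force: 0.2
```

```bash
python3 cap.py
```

```text
tcp bal 0.002330282074318545 -0.13035100457435586
cap rows [194.31 194.24 194.46 194.57 194.49 194.64 194.84] mean 194.51
[([217.4, 182.0], [213, 180, 9, 5, 36]), ([218.6, 202.1], [210, 191, 19, 21, 272])]
```

Emit:
step_arm([
  {"dx":0,"dy":-0.5,"dz":0,"rx":0,"ry":0,"rz":0},
  {"dx":0,"dy":-0.5,"dz":0,"rx":0,"ry":0,"rz":0},
  {"dx":0,"dy":-0.4,"dz":0,"rx":0,"ry":0,"rz":0},
  {"dx":0,"dy":0,"dz":0,"rx":0,"ry":0,"rz":0},
  {"dx":0,"dy":0,"dz":0,"rx":0,"ry":0,"rz":0},
  {"dx":0,"dy":0,"dz":0,"rx":0,"ry":0,"rz":0},
])

```text
t: 61.47
ee_pos: [0.5871, -0.1526, 0.1548]
tcp_rot: [0.992, 0.125, -0.0, -0.0]
ft_force: [0.1, -0.1, 0.0]
grip_width: 0.0237
finger_force: 0.3
```

```bash
python3 cap.py
```

```text
tcp bal 0.0022893385435476957 -0.12888587490237507
cap rows [194.34 194.26 194.47 194.53 194.54 194.89 194.78] mean 194.54
[([217.9, 182.0], [214, 180, 9, 5, 37]), ([219.2, 202.1], [210, 191, 20, 21, 267])]
```

Emit:
step_arm([
  {"dx":0,"dy":1.5,"dz":0,"rx":0,"ry":0,"rz":0},
  {"dx":0,"dy":1.5,"dz":0,"rx":0,"ry":0,"rz":0},
  {"dx":0,"dy":0,"dz":0,"rx":0,"ry":0,"rz":0},
  {"dx":0,"dy":0,"dz":0,"rx":0,"ry":0,"rz":0},
  {"dx":0,"dy":0,"dz":0,"rx":0,"ry":0,"rz":0},
  {"dx":0,"dy":0,"dz":0,"rx":0,"ry":0,"rz":0},
], fingers=26)

```text
t: 62.02
ee_pos: [0.5879, -0.1555, 0.1548]
tcp_rot: [0.992, 0.125, -0.0, -0.0]
ft_force: [-0.0, 0.3, 0.1]
grip_width: 0.0261
finger_force: 0.0
```

Emit:
step_arm([
  {"dx":0,"dy":0,"dz":0,"rx":0,"ry":0,"rz":0},
  {"dx":0,"dy":0,"dz":-20,"rx":0,"ry":0,"rz":0},
  {"dx":0,"dy":0,"dz":-40,"rx":0,"ry":0,"rz":0},
  {"dx":20,"dy":-30,"dz":-4,"rx":0,"ry":0,"rz":0},
  {"dx":20,"dy":-37,"dz":0,"rx":0,"ry":0,"rz":0},
  {"dx":0,"dy":-20,"dz":0,"rx":0,"ry":0,"rz":0},
  {"dx":0,"dy":0,"dz":0,"rx":0,"ry":0,"rz":0},
  {"dx":0,"dy":0,"dz":0,"rx":0,"ry":0,"rz":0},
  {"dx":0,"dy":0,"dz":0,"rx":0,"ry":0,"rz":0},
  {"dx":0,"dy":0,"dz":0,"rx":0,"ry":0,"rz":0},
  {"dx":0,"dy":0,"dz":0,"rx":0,"ry":0,"rz":0},
  {"dx":0,"dy":0,"dz":0,"rx":0,"ry":0,"rz":0},
])

```text
t: 63.02
ee_pos: [0.6049, -0.0625, 0.2188]
tcp_rot: [0.992, 0.124, -0.0, 0.0]
ft_force: [0.2, -0.4, 0.2]
grip_width: 0.0259
finger_force: 0.0
```

Emit:
step_arm([
  {"dx":0,"dy":0,"dz":0,"rx":0,"ry":0,"rz":0},
  {"dx":0,"dy":0,"dz":0,"rx":0,"ry":0,"rz":0},
  {"dx":0,"dy":0,"dz":0,"rx":0,"ry":0,"rz":0},
  {"dx":0,"dy":0,"dz":0,"rx":0,"ry":0,"rz":0},
  {"dx":0,"dy":0,"dz":0,"rx":0,"ry":0,"rz":0},
  {"dx":0,"dy":0,"dz":0,"rx":0,"ry":0,"rz":0},
  {"dx":0,"dy":0,"dz":0,"rx":0,"ry":0,"rz":0},
  {"dx":0,"dy":0,"dz":0,"rx":0,"ry":0,"rz":0},
  {"dx":0,"dy":0,"dz":0,"rx":0,"ry":0,"rz":0},
  {"dx":0,"dy":0,"dz":0,"rx":0,"ry":0,"rz":0},
  {"dx":0,"dy":0,"dz":0,"rx":0,"ry":0,"rz":0},
  {"dx":0,"dy":0,"dz":0,"rx":0,"ry":0,"rz":0},
])

```text
t: 64.02
ee_pos: [0.605, -0.0617, 0.2188]
tcp_rot: [0.992, 0.125, -0.0, -0.0]
ft_force: [-0.7, -0.5, -0.3]
grip_width: 0.0261
finger_force: 0.0
```

```bash
python3 lv2.py | head -3; python3 cap.py; python3 - <<'E'
from h import *
a,b=cam('scene'),cam('side')
# independent check: near prong tip/trough height: white caps in trough
for n,c in(('a',a),('b',b)):
    print(n,[(p,s[2:]) for p,s in blobs(c,(0,0,175),(179,60,255),12) if s[4]<140 and ((n=='a' and 320<p[0]<360 and 185<p[1]<265) or (n=='b' and 230<p[0]<300 and 175<p[1]<215))])
for z in(.102,.087):print([proj(a,bal(x,.149,z)).round(1).tolist() for x in(.06,.02,-.02,-.06)],[proj(b,bal(x,.149,z)).round(1).tolist() for x in(.06,.02,-.02,-.06)])
print([ (p,plane(a,p,.042)[:2]) for p,_ in blobs(a,(105,150,40),(125,255,255),40)])
E
```

```text
t 64.02 ee [ 0.605  -0.0617  0.2188] xax [ 0.969  0.248 -0.   ] zax [-0.  0. -1.] w 0.0261 ff 0.0 ft [-0.7 -0.5 -0.3]
scene (170.61, 194.97, 101) side (357.55, 273.65, 55) P [ 0.6128 -0.277   0.1023] err 0.0032
scene (170.7, 195.06, 98) side (357.59, 273.69, 54) P [ 0.6129 -0.2769  0.102 ] err 0.0029
tcp bal 0.041887807863449235 -0.04516608521700518
cap rows [194.04 193.82 194.09 194.24 194.34 194.48 194.59] mean 194.23
[([218.2, 181.0], [215, 179, 7, 5, 31]), ([219.5, 201.0], [211, 189, 18, 22, 278])]
a [([339.7, 203.3], [11, 7, 54]), ([339.0, 213.8], [11, 7, 59]), ([337.3, 224.9], [11, 7, 63]), ([336.2, 236.5], [12, 8, 70])]
b []
[[336.1, 235.8], [337.6, 223.9], [339.0, 212.7], [340.3, 202.3]] [[271.6, 182.2], [262.2, 188.7], [252.6, 195.5], [242.7, 202.4]]
[[335.5, 240.8], [337.0, 228.8], [338.4, 217.6], [339.7, 207.2]] [[271.8, 185.4], [262.4, 192.0], [252.9, 198.7], [243.1, 205.6]]
[([318.4, 64.5], array([-0.5664, -0.3428])), ([328.0, 66.4], array([-0.5632, -0.2942])), ([383.2, 283.2], array([0.6061, 0.2519])), ([510.8, 412.0], array([0.7775, 0.4967]))]
```

All four white caps are in the trough at the expected pixels, the blue vial is on the bench, and the beam end reads within about 0.004 rad of level, steady. I'll hand the job in.

```bash
python3 -c "
from h import *
print(robot.close_job())"
```

```text
the job is handed in; nothing more can be done
None
```

I handed the job in at about 64 s of the 210 s. The poise went home first, the blue vial is on the bench and four white vials are in the trough. The lock is fully out, and the free beam rests within about 0.005 rad of level by camera. The beaker and well plate were not touched, but I did not re-check them at the end.

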